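Tighten a digestion vessel's screw cap with the tommy bar

TASK

The screw cap of the middle pressure vessel in the bench stand has only been run down by hand: take the tommy bar, the plain steel rod of middle thickness, from the instrument tray, and with it in the holes round the cap, moved from hole to hole, screw the cap down clockwise until it is fully home and its dark line meets the line on the vessel. Then lay the bar back down in the tray. Keep the other two rods in the tray, and do not disturb the bottle or the dishes.

Things in the scene. Friction and masses are not known exactly. Their poses are not given: they have to be found in the camera images.
- stand: fixed bench stand: grey plate 150 x 352 x 12 mm with three steel pressure vessels in a row along its y axis, 110 mm apart. Origin on the bench under the middle vessel's axis, z up; yaw within 0.12 rad of the world's. Each vessel has a 102 mm shoulder, top 100 mm above the bench, and on it a screw cap 92 mm in diameter and 40 mm high (top at 140 mm). The outer two caps are fixed and home
- cap_center (a point): on the middle cap's axis at the height of its holes: 20 mm above the cap's underside, 20 mm below its top, about 121 mm above the bench. The frame turns with the cap, z up. Because of the outer caps, at the same height, a bar in a hole swings freely only to about 55 degrees either side of the stand's x axis (on the near or the far side of the row), so one hole is not enough
- cap_hole0 (a point): centre of the mouth of the cap hole that lies on the cap frame's +x; a dark line on the cap's top lies above it, which at home meets a line on the vessel's shoulder at the stand's +x. The 8 holes are level, radial, 45 degrees apart, alike: round, 15 mm in diameter, blind, mouth 46 mm and floor 21 mm from the axis. The bar has 1.5 mm of play all round in a hole: the cap trails it by 4 to 10 degrees
- cap (a joint): turn of the middle cap, rad: 0 = fully home (hard stop), negative = still to go; starts from -2.45 to -2.15. Clockwise from above tightens and raises it. Yaw of the cap frame = yaw of the stand minus this value. Thread lead 3 mm: the cap sinks 1.2 mm at most. Stiff to turn (0.4 N m plus 0.1 N m per rad/s); it stays where it is left
- bar: the tommy bar: a plain round steel rod, 12 mm in diameter, 180 mm long, both ends alike with 2.5 mm chamfers, 0.12 to 0.19 kg. Origin at its middle on its axis; x along the bar. It starts lying level on the tray's two rubber strips, roughly along the tray's x axis, its axis 19 mm above the bench
- bar_end_a (a point): centre of the bar's end face at its +x end, 90 mm from its middle
- bar_end_b (a point): centre of the bar's end face at its -x end, 90 mm from its middle
- tray: fixed open instrument tray of stainless steel, 260 mm (x) by 240 mm (y), walls 3 mm thick and 24 mm high. Origin: centre of its underside. Floor 3 mm thick; two rubber strips, 12 mm wide and 10 mm high, run along y at x = -60 and +60 mm. Three rods lie side by side across the strips, about 60 mm apart, in any order: bar, thick_rod, thin_rod
- thick_rod: aluminium stand rod in the tray, 20 mm in diameter, 190 mm long: too thick for the holes. Origin at its middle, x along it. To be left in the tray
- thin_rod: glass stirring rod in the tray, 8 mm in diameter, 200 mm long. Origin at its middle, x along it. To be left in the tray
- bottle: amber reagent bottle, 72 mm in diameter, 160 mm tall, left of the stand. Origin: centre of its underside. To be left alone
- dishes: stack of three petri dishes, 94 mm in diameter, 43 mm tall, left of the robot, nearer than the stand. Origin: centre of its underside. To be left alone

How it is judged:
By the outcome, as a careful person would: the job done as asked, in the order asked, and still so for the second after the job is handed in, with the robot touching nothing.
It also fails if it takes over 72 s, if anything falls off the work surface, if the arm or the gripper's body presses on something with over 40 N, if the wrist force passes 120 N, or if a joint passes its speed limit or range.

ROBOT

A 6-joint arm with a two-finger parallel gripper is mounted at the origin on the work surface. World frame = base frame: x ahead of the robot, y to its left, z up, the work surface at z = 0. Lengths are in m, angles in rad, forces in N, time in s.
With the tool pointing down it reaches from about 0.375 to 0.9 m from the base axis. Payload 3.1 kg.
Tool frame: the origin (TCP) lies midway between the tips of the shut fingers; the grasp point (between the pads) lies 19 mm behind it (manip.grasp_offset is the distance from the TCP to the grasp point, in m); z points along the fingers, y is the line along which they close (so a half turn about z gives the same grasp; the last joint's range is limited). The gripper opens to 85 mm and grips with 20 to 120 N. Pads are 22 mm wide; open, the fingers measure 114 mm over their backs; the gripper's body (76 mm by 85 mm) begins 54 mm behind the grasp point. The pads swing forward as they close: fully open they stand 13 mm farther back than shut.
Start: joints at [1.157, 0.527, 1.433, -0, 1.181, -0.178], TCP at [0.145, 0.608, 0.2] pointing down, gripper open.
Joint ranges: [-3.08, 3.08], [-0.75, 2.2], [0.22, 2.44], [-1.43, 4.57], [0, 2.65], [-2.85, 2.85]. Speed limits (rad/s): [2.79, 2.79, 3.14, 3.14, 3.14, 3.14].

INTERFACE

Orientations are given as a unit quaternion [x, y, z, w].
In Python, from station import sensors, cams, order, manip gives the robot as it stands.
- The arm moves only by the tool move_arm, never from a script. Its argument "targets" is a list of rows, each an object of numbers: "dx", "dy", "dz": the shift along the world's x, y, z normalised to -1 to 1, where 1 is 25 mm; "rx", "ry", "rz": the turn, a rotation vector about the world's x, y, z normalised to -1 to 1, where 1 is 30 degrees. A call has exactly 10 rows; each row shifts and turns the commanded pose from where the row before left it; what a row does not reach is not made up. A row lasts 1/8 s, in which the tool goes at most 62.5 mm and 10.7 degrees, less where a joint would pass 70% of its speed; a pose out of reach is approached as far as the arm can. A call with a number of a shift or a turn outside -1 to 1 is refused whole. A call with a gripper value outside its range is refused whole. "claw" is the opening in per cent of the stroke, from 0 (shut) to 100 (fully open), set as the call begins (left out, the last holds). The fingers move at their own pace and stop on an object; "newtons" is the grip in N (left out, the last holds). Time passes only in rows, so rows that do not move let the fingers close, or fill a call up. It gives the time, the measured TCP pose, the force, the opening and the grip force at its end, in the units of the state.
- sensors.sense(): the state, without advancing time (a new reading comes with each control period).
- cams.snapshot(name): name is "side" or "top"; returns the picture (480x640x3 uint8, red, green, blue); there is no depth.
- cams.camera_model(name): a dict with "fx", "fy", "cx", "cy" (pixels), "distortion" ([k1, k2, p1, p2, k3] as OpenCV has them; the pictures are not rectified), "extrinsics" (4x4, takes a point from world to camera coordinates). Camera axes: x right, y down, z forward; pixel columns grow to the right and rows downward; lengths in m; the calibration is good to about 2 mm. A picture is of the moment at which its call begins. camera_model takes no time and is no camera call.
- order.sign_off(): hands the job in; it is judged then, once.
The state is a dict: "t": time; "q": joint angles; "qd": joint speeds; "tau": joint torques, N m; "tcp_pos": TCP position; "tool_rot": TCP orientation; "force": force on the tool from outside, world axes, zero at the start; "ft_torque": the same for the moment, N m; "finger_gap": opening from 0.0 (shut) to 1.0 (fully open); "gripper_force": force on a finger pad.
Only numpy, scipy, OpenCV 4.12 (cv2) and the standard library are available. Lean on these libraries where they do the work, as an engineer would, in place of code of your own. Each camera call takes 0.05 s, during which the arm holds its last target. There are 200 camera calls.

## Working session

There is one attempt and no reset: what is moved stays moved. The work goes in short steps, Python scripts to look and compute and a tool call to move; the robot and the scene stay as the last step left them, time stands still between calls to the robot, and variables do not carry over. Pictures are saved under pics/ and viewed, at most 10 in all, crops included, and the job is handed in when it is done.

Besides the shell and the picture viewer there is one more tool, called after ">>>" as name(argument=value, ...), one argument or row to a line, values as JSON. move_arm: Moves the arm, as the interface text tells. Scaled input: -1 to 1 covers 25 mm each way for a shift and 30 degrees each way for a turn. Its arguments: {"type":"object","properties":{"targets":{"type":"array"},"claw":{"type":"number"},"newtons":{"type":"number"}},"required":["targets"]}

```bash
mkdir -p pics; ls; python3 - <<'E'
from station import sensors,cams,manip
import cv2,numpy as np
for n in("top","side"):
    im=cams.snapshot(n);cv2.imwrite(f"pics/{n}0.png",im[:,:,::-1]);m=cams.camera_model(n)
    print(n,m['fx'],m['fy'],m['cx'],m['cy'],m['distortion']);print(np.round(m['extrinsics'],4).tolist())
s=sensors.sense();print(s['t'],s['tcp_pos'],s['tool_rot'],s['finger_gap'],manip.grasp_offset)
E
```

```text
pics
top 586.1366892824515 586.1366892824515 320.0193771135179 239.3693740512287 [-0.13567979  0.          0.          0.          0.        ]
[[0.0099, -0.9999, 0.0041, 0.0229], [-0.9921, -0.0103, -0.1248, 0.5238], [0.1248, -0.0028, -0.9922, 1.3121], [0.0, 0.0, 0.0, 1.0]]
side 472.11088548679095 472.11088548679095 316.4550625800288 244.65253039759003 [-0.12605054  0.          0.          0.          0.        ]
[[0.9906, -0.1365, -0.0092, -0.4721], [-0.1052, -0.7176, -0.6884, 0.1506], [0.0874, 0.6829, -0.7252, 1.0969], [0.0, 0.0, 0.0, 1.0]]
0.1 [0.14508034 0.60721852 0.19953295] [ 1.17119786e-01  9.93117325e-01 -9.21923459e-04 -2.89967726e-04] 0.9999634790294376 0.0187
```

View pics/top0.png

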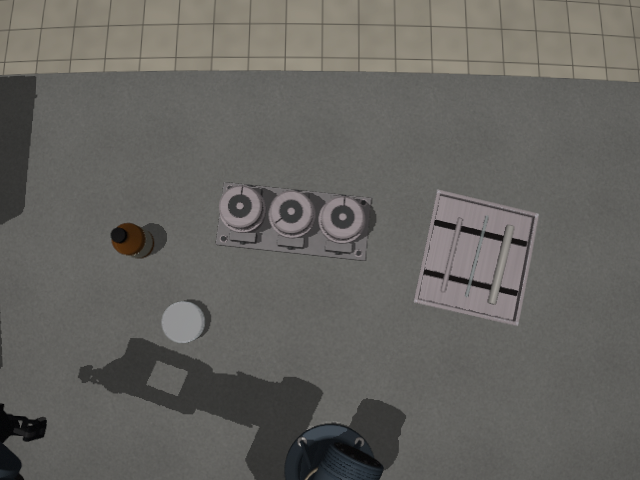

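View pics/side0.png

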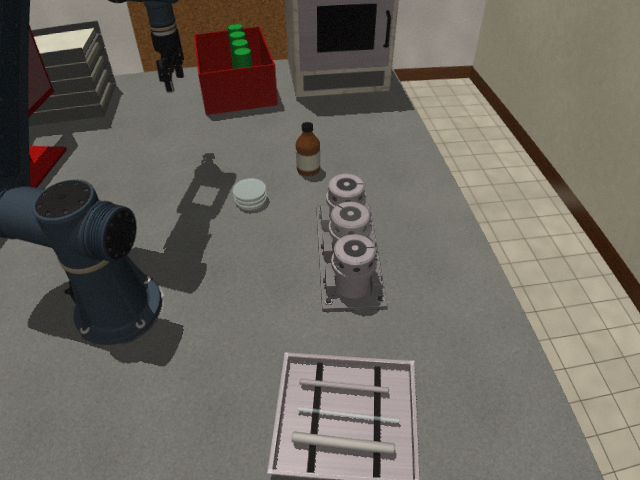

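The top view shows the caps at about (241,206), (291,212) and (343,217). The middle cap's line points lower-left. The rods in the tray, from left to right, are the bar (middle thickness) at (452,255), the thin rod at (478,256) and the thick rod at (502,264). Next I'll measure them.

```bash
cat > h.py <<'E'
import cv2,numpy as np
from station import sensors,cams
def ray(n,uv,z):
    m=cams.camera_model(n);K=np.array([[m['fx'],0,m['cx']],[0,m['fy'],m['cy']],[0,0,1]])
    p=cv2.undistortPoints(np.array(uv,float).reshape(-1,1,2),K,np.array(m['distortion'])).reshape(-1,2)
    E=np.array(m['extrinsics']);R,t=E[:3,:3],E[:3,3];c=-R.T@t
    d=np.c_[p,np.ones(len(p))]@R
    return c+d*((z-c[2])/d[:,2])[:,None]
def proj(n,P):
    m=cams.camera_model(n);K=np.array([[m['fx'],0,m['cx']],[0,m['fy'],m['cy']],[0,0,1]])
    E=np.array(m['extrinsics'])
    return cv2.projectPoints(np.array(P,float).reshape(-1,1,3),cv2.Rodrigues(E[:3,:3])[0],E[:3,3],K,np.array(m['distortion']))[0].reshape(-1,2)
E
python3 - <<'E'
from h import *
im=cv2.imread('pics/top0.png');g=cv2.cvtColor(im,6)
C=[]
for u,v in((241,206),(291,212),(343,217)):
    w=np.zeros_like(g);cv2.circle(w,(u,v),15,255,-1)
    m=((g<95)&(w>0)).astype(np.uint8)
    n,l,s,c=cv2.connectedComponentsWithStats(m)
    i=1+s[1:,4].argmax();k=cv2.findContours((l==i).astype(np.uint8),0,2)[0][0]
    k=cv2.approxPolyDP(cv2.convexHull(k),.1,True)
    (a,b),ax,_=cv2.fitEllipse(cv2.findContours(cv2.morphologyEx((l==i).astype(np.uint8),2,np.ones((5,5)))*0+(l==i).astype(np.uint8),0,2)[0][0])
    p=ray('top',[(a,b)],.14)[0];C.append(p);print((a,b),ax,s[i],p.round(4))
C=np.array(C);d=C[0]-C[2];print('pitch',np.hypot(*d[:2])/2,'yaw',np.arctan2(-d[0],d[1]),'mid',(C[0]+C[2])/2)
s=cv2.imread('pics/side0.png')
a=cv2.resize(im[180:245,255:335],None,fx=7,fy=7,interpolation=2)
b=cv2.resize(im[185:330,410:545],None,fx=4,fy=4,interpolation=2)
b=cv2.copyMakeBorder(b,0,max(0,a.shape[0]-b.shape[0]),0,0,0);a=cv2.copyMakeBorder(a,0,b.shape[0]-a.shape[0],0,0,0)
a=cv2.resize(a,None,fx=.4,fy=.4) if 0 else a[:, :260] if 0 else a
cv2.imwrite('pics/c0.png',a[:460]);cv2.imwrite('pics/c1.png',b)
# rods
hsv=g[185:330,410:545]
print(g[255,440:515])
E
```

```text
(239.53294372558594, 205.22389221191406) (22.700679779052734, 23.470346450805664) [228 191  24  27 400] [0.5816 0.2007 0.14  ]
(290.39093017578125, 211.20748901367188) (22.50165557861328, 23.901960372924805) [279 200  24  23 390] [0.5697 0.092  0.14  ]
(342.2066345214844, 216.20211791992188) (22.512271881103516, 23.48220443725586) [331 203  23  26 396] [ 0.5601 -0.0181  0.14  ]
pitch 0.10993516072068256 yaw -0.09802399498702459 mid [0.57082691 0.09133442 0.14      ]
[141 141 138 139 141 140 138 138 125 103 127 138 133 106 116 140 137 138
 137 137 137 138 139 137 136 136 136 138 140 139 139 135 137 138 135 108
 125 133 119 138 139 138 139 137 135 137 139 139 137 135 134 135 136 136
 136 136 137 138 109  87 111 127 139 150 147 140 130 118 125 134 135 136
 136 135 135]
```

View pics/c0.png

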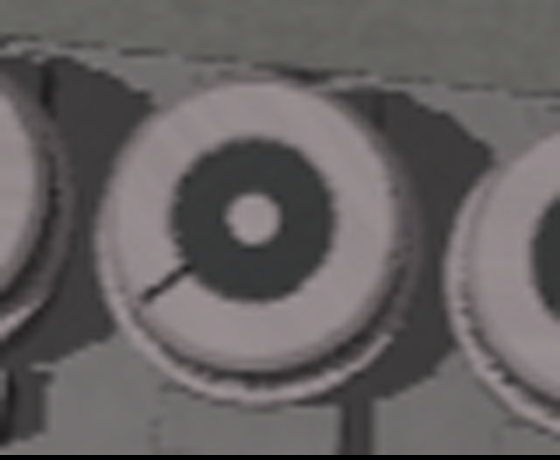

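View pics/c1.png

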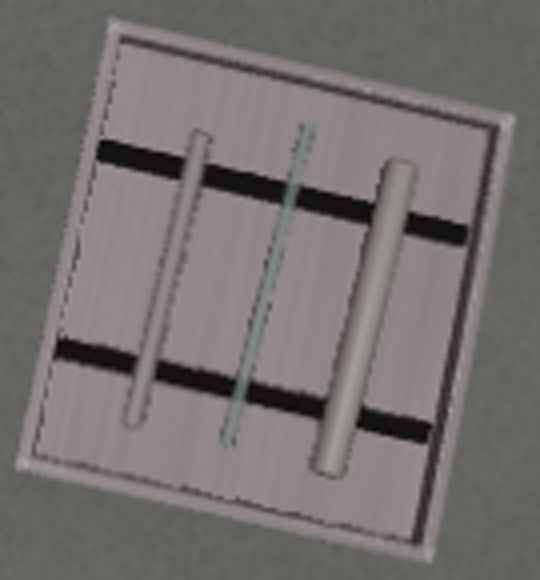

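The left crop shows the middle cap's line running from centre (253,219) to (146,300) in the 7x crop. The right crop shows the steel bar with ends at (201,131) and (133,428) in the 4x crop, next to the blue-grey glass rod and the thick aluminium rod.

```bash
python3 - <<'E'
from h import *
c=lambda x,y,k,o:(o[0]+(x+.5)/k-.5,o[1]+(y+.5)/k-.5)
P=ray('top',[c(253,219,7,(255,180)),c(146,300,7,(255,180))],.1408)
d=P[1]-P[0];print('cap',P.round(4),'line yaw deg',np.degrees(np.arctan2(d[1],d[0])))
B=ray('top',[c(201,130,4,(410,185)),c(133,429,4,(410,185))],.019)
d=B[0]-B[1];print('bar',B.round(4),B.mean(0).round(4),np.hypot(*d[:2]),'yaw',np.degrees(np.arctan2(d[1],d[0])))
T=ray('top',[c(112,20,4,(410,185)),c(513,118,4,(410,185)),c(430,558,4,(410,185)),c(20,466,4,(410,185))],.024)
print('tray',T.round(4))
# side check of bar
s=cv2.imread('pics/side0.png');print('side proj bar',proj('side',B).round(1),'cap',proj('side',P).round(1))
from scipy.spatial.transform import Rotation as R
print(R.from_quat(sensors.sense()['tool_rot']).as_matrix().round(3))
E
```

```text
cap [[0.5703 0.0913 0.1408]
 [0.5451 0.1233 0.1408]] line yaw deg 128.21362124818617
bar [[ 0.5814 -0.3     0.019 ]
 [ 0.4059 -0.2569  0.019 ]] [ 0.4937 -0.2785  0.019 ] 0.1806600512727597 yaw -13.814668566699064
tray [[ 0.6454 -0.2472  0.024 ]
 [ 0.5904 -0.4882  0.024 ]
 [ 0.3317 -0.4299  0.024 ]
 [ 0.3842 -0.1901  0.024 ]]
side proj bar [[388.8 390.6]
 [299.1 382.8]] cap [[350.1 214. ]
 [337.3 206.1]]
[[-0.973  0.233 -0.001]
 [ 0.233  0.973 -0.002]
 [ 0.    -0.002 -1.   ]]
```

>>> move_arm(
  targets=[
    {"dx": 0.55, "dy": -1},
    {"dx": 0.55, "dy": -1},
    {"dx": 0.55, "dy": -1},
    {"dx": 0.55, "dy": -1},
    {"dx": 0.55, "dy": -1},
    {"dx": 0.55, "dy": -1},
    {"dx": 0.55, "dy": -1},
    {"dx": 0.55, "dy": -1},
    {"dx": 0.55, "dy": -1},
    {"dx": 0.55, "dy": -1},
  ],
  claw=45,
  newtons=80,
)

```text
schema error: expected keys dx, dy, dz, rx, ry, rz
```

>>> move_arm(
  targets=[
    {"dx": 0.55, "dy": -1},
    {"dx": 0.55, "dy": -1},
    {"dx": 0.55, "dy": -1},
    {"dx": 0.55, "dy": -1},
    {"dx": 0.55, "dy": -1},
    {"dx": 0.55, "dy": -1},
    {"dx": 0.55, "dy": -1},
    {"dx": 0.55, "dy": -1},
    {"dx": 0.55, "dy": -1},
    {"dx": 0.55, "dy": -1},
  ],
)

```text
schema error: expected keys dx, dy, dz, rx, ry, rz
```

>>> move_arm(
  targets=[
    {"dx": 0.25, "dy": -1},
    {"dx": 0.25, "dy": -1},
    {"dx": 0.25, "dy": -1},
    {"dx": 0.25, "dy": -1},
    {"dx": 0.25, "dy": -1},
    {"dx": 0.25, "dy": -1},
    {"dx": 0.25, "dy": -1},
    {"dx": 0.25, "dy": -1},
    {"dx": 0.25, "dy": -1},
    {"dx": 0.25, "dy": -1},
  ],
)

```text
schema error: expected keys dx, dy, dz, rx, ry, rz
```

>>> move_arm(
  targets=[
    {"dx": 0.2, "dy": -0.94, "dz": -0.5},
    {"dx": 0.2, "dy": -0.94, "dz": -0.5},
    {"dx": 0.2, "dy": -0.94, "dz": -0.5},
    {"dx": 0.2, "dy": -0.94, "dz": -0.5},
    {"dx": 0.2, "dy": -0.94, "dz": -0.5},
    {"dx": 0.2, "dy": -0.94, "dz": -0.5},
    {"dz": -0.5},
    {"dz": -0.5},
    {},
    {},
  ],
)

```text
schema error: expected keys dx, dy, dz, rx, ry, rz
```

All six keys are required in every row.

>>> move_arm(
  targets=[
    {"dx": 0.55, "dy": -1, "dz": 0, "rx": 0, "ry": 0, "rz": 0},
    {"dx": 0.55, "dy": -1, "dz": 0, "rx": 0, "ry": 0, "rz": 0},
    {"dx": 0.55, "dy": -1, "dz": 0, "rx": 0, "ry": 0, "rz": 0},
    {"dx": 0.55, "dy": -1, "dz": 0, "rx": 0, "ry": 0, "rz": 0},
    {"dx": 0.55, "dy": -1, "dz": 0, "rx": 0, "ry": 0, "rz": 0},
    {"dx": 0.55, "dy": -1, "dz": 0, "rx": 0, "ry": 0, "rz": 0},
    {"dx": 0.55, "dy": -1, "dz": 0, "rx": 0, "ry": 0, "rz": 0},
    {"dx": 0.55, "dy": -1, "dz": 0, "rx": 0, "ry": 0, "rz": 0},
    {"dx": 0.55, "dy": -1, "dz": 0, "rx": 0, "ry": 0, "rz": 0},
    {"dx": 0.55, "dy": -1, "dz": 0, "rx": 0, "ry": 0, "rz": 0},
  ],
  claw=45,
  newtons=80,
)

```text
t: 1.35
tcp_pos: [0.283, 0.3568, 0.2002]
tool_rot: [0.117, 0.993, -0.0, -0.0]
force: [1.1, -0.8, 0.2]
finger_gap: 0.449
gripper_force: 0.0
```

>>> move_arm(
  targets=[
    {"dx": 0.55, "dy": -1, "dz": 0, "rx": 0, "ry": 0, "rz": 0},
    {"dx": 0.55, "dy": -1, "dz": 0, "rx": 0, "ry": 0, "rz": 0},
    {"dx": 0.55, "dy": -1, "dz": 0, "rx": 0, "ry": 0, "rz": 0},
    {"dx": 0.55, "dy": -1, "dz": 0, "rx": 0, "ry": 0, "rz": 0},
    {"dx": 0.55, "dy": -1, "dz": 0, "rx": 0, "ry": 0, "rz": 0},
    {"dx": 0.55, "dy": -1, "dz": 0, "rx": 0, "ry": 0, "rz": 0},
    {"dx": 0.55, "dy": -1, "dz": 0, "rx": 0, "ry": 0, "rz": 0},
    {"dx": 0.55, "dy": -1, "dz": 0, "rx": 0, "ry": 0, "rz": 0},
    {"dx": 0.55, "dy": -1, "dz": 0, "rx": 0, "ry": 0, "rz": 0},
    {"dx": 0.55, "dy": -1, "dz": 0, "rx": 0, "ry": 0, "rz": 0},
  ],
)

```text
t: 2.6
tcp_pos: [0.4205, 0.107, 0.2002]
tool_rot: [0.117, 0.993, -0.0, -0.0]
force: [0.4, 0.2, 0.4]
finger_gap: 0.45
gripper_force: 0.0
```

>>> move_arm(
  targets=[
    {"dx": 0.25, "dy": -1, "dz": 0, "rx": 0, "ry": 0, "rz": 0},
    {"dx": 0.25, "dy": -1, "dz": 0, "rx": 0, "ry": 0, "rz": 0},
    {"dx": 0.25, "dy": -1, "dz": 0, "rx": 0, "ry": 0, "rz": 0},
    {"dx": 0.25, "dy": -1, "dz": 0, "rx": 0, "ry": 0, "rz": 0},
    {"dx": 0.25, "dy": -1, "dz": 0, "rx": 0, "ry": 0, "rz": 0},
    {"dx": 0.25, "dy": -1, "dz": 0, "rx": 0, "ry": 0, "rz": 0},
    {"dx": 0.25, "dy": -1, "dz": 0, "rx": 0, "ry": 0, "rz": 0},
    {"dx": 0.25, "dy": -1, "dz": 0, "rx": 0, "ry": 0, "rz": 0},
    {"dx": 0.25, "dy": -1, "dz": 0, "rx": 0, "ry": 0, "rz": 0},
    {"dx": 0.25, "dy": -1, "dz": 0, "rx": 0, "ry": 0, "rz": 0},
  ],
)

```text
t: 3.85
tcp_pos: [0.4827, -0.1428, 0.2001]
tool_rot: [0.117, 0.993, 0.0, -0.0]
force: [0.3, 0.9, 0.1]
finger_gap: 0.449
gripper_force: 0.0
```

>>> move_arm(
  targets=[
    {"dx": 0.2, "dy": -0.94, "dz": -0.5, "rx": 0, "ry": 0, "rz": 0},
    {"dx": 0.2, "dy": -0.94, "dz": -0.5, "rx": 0, "ry": 0, "rz": 0},
    {"dx": 0.2, "dy": -0.94, "dz": -0.5, "rx": 0, "ry": 0, "rz": 0},
    {"dx": 0.2, "dy": -0.94, "dz": -0.5, "rx": 0, "ry": 0, "rz": 0},
    {"dx": 0.2, "dy": -0.94, "dz": -0.5, "rx": 0, "ry": 0, "rz": 0},
    {"dx": 0.2, "dy": -0.94, "dz": -0.5, "rx": 0, "ry": 0, "rz": 0},
    {"dx": 0, "dy": 0, "dz": -0.5, "rx": 0, "ry": 0, "rz": 0},
    {"dx": 0, "dy": 0, "dz": -0.5, "rx": 0, "ry": 0, "rz": 0},
    {"dx": 0, "dy": 0, "dz": 0, "rx": 0, "ry": 0, "rz": 0},
    {"dx": 0, "dy": 0, "dz": 0, "rx": 0, "ry": 0, "rz": 0},
  ],
)

```text
t: 5.1
tcp_pos: [0.513, -0.2825, 0.1007]
tool_rot: [0.117, 0.993, -0.0, 0.0]
force: [-0.7, -0.2, 0.4]
finger_gap: 0.447
gripper_force: 0.0
```

>>> move_arm(
  targets=[
    {"dx": 0, "dy": 0, "dz": -0.5, "rx": 0, "ry": 0, "rz": 0},
    {"dx": 0, "dy": 0, "dz": -0.5, "rx": 0, "ry": 0, "rz": 0},
    {"dx": 0, "dy": 0, "dz": -0.5, "rx": 0, "ry": 0, "rz": 0},
    {"dx": 0, "dy": 0, "dz": -0.5, "rx": 0, "ry": 0, "rz": 0},
    {"dx": 0, "dy": 0, "dz": -0.5, "rx": 0, "ry": 0, "rz": 0},
    {"dx": 0, "dy": 0, "dz": -0.5, "rx": 0, "ry": 0, "rz": 0},
    {"dx": 0, "dy": 0, "dz": -0.4, "rx": 0, "ry": 0, "rz": 0},
    {"dx": 0, "dy": 0, "dz": -0.34, "rx": 0, "ry": 0, "rz": 0},
    {"dx": 0, "dy": 0, "dz": 0, "rx": 0, "ry": 0, "rz": 0},
    {"dx": 0, "dy": 0, "dz": 0, "rx": 0, "ry": 0, "rz": 0},
  ],
)

```text
t: 6.35
tcp_pos: [0.5131, -0.2833, 0.0071]
tool_rot: [0.117, 0.993, -0.0, 0.0]
force: [0.0, -0.3, 0.1]
finger_gap: 0.452
gripper_force: 0.0
```

>>> move_arm(
  targets=[
    {"dx": 0, "dy": 0, "dz": 0, "rx": 0, "ry": 0, "rz": 0},
    {"dx": 0, "dy": 0, "dz": 0, "rx": 0, "ry": 0, "rz": 0},
    {"dx": 0, "dy": 0, "dz": 0, "rx": 0, "ry": 0, "rz": 0},
    {"dx": 0, "dy": 0, "dz": 0, "rx": 0, "ry": 0, "rz": 0},
    {"dx": 0, "dy": 0, "dz": 0, "rx": 0, "ry": 0, "rz": 0},
    {"dx": 0, "dy": 0, "dz": 0, "rx": 0, "ry": 0, "rz": 0},
    {"dx": 0, "dy": 0, "dz": 0, "rx": 0, "ry": 0, "rz": 0},
    {"dx": 0, "dy": 0, "dz": 0.2, "rx": 0, "ry": 0, "rz": 0},
    {"dx": 0, "dy": 0, "dz": 0.5, "rx": 0, "ry": 0, "rz": 0},
    {"dx": 0, "dy": 0, "dz": 0.5, "rx": 0, "ry": 0, "rz": 0},
  ],
  claw=0,
  newtons=80,
)

```text
t: 7.6
tcp_pos: [0.5131, -0.2833, 0.038]
tool_rot: [0.117, 0.993, -0.0, 0.0]
force: [0.1, -0.4, 1.0]
finger_gap: -0.004
gripper_force: 0.0
```

```bash
python3 - <<'E'
from h import *
t=cams.snapshot('top')[:,:,::-1];s=cams.snapshot('side')[:,:,::-1]
a=cv2.resize(t[185:335,410:550],None,fx=3,fy=3,interpolation=2);b=cv2.resize(s[300:480,260:430],None,fx=2.3,fy=2.5,interpolation=2)
cv2.imwrite('pics/m1.png',np.hstack([a,b]) if a.shape[0]==b.shape[0] else a);print(a.shape,b.shape)
E
```

```text
(450, 420, 3) (450, 391, 3)
```

View pics/m1.png

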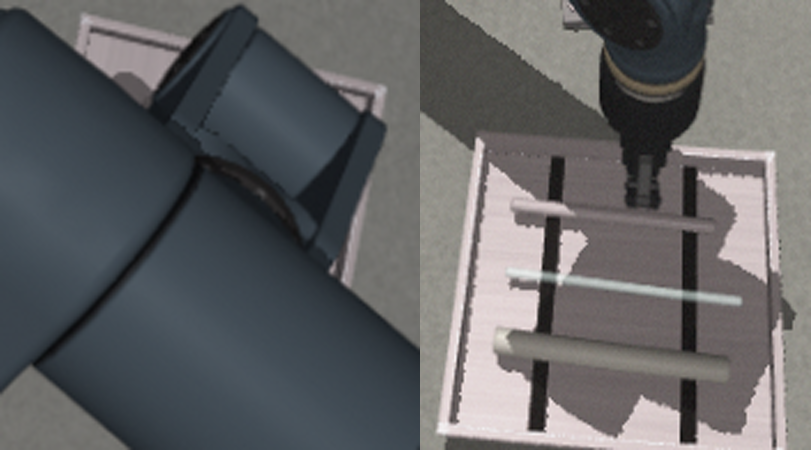

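The top view is blocked by the arm. In the side view the bar still lies where it was, at about (300,383) to (388,390) full-frame, with the fingers shut above it at about (356,382). I'll check alignment.

```bash
python3 - <<'E'
from h import *
s=sensors.sense();p=np.array(s['tcp_pos']);print(p,s['finger_gap'])
print(proj('side',[p,p+[0,0,.0187],[.513,-.2833,.019]]).round(1))
im=cams.snapshot('side')[:,:,::-1];g=cv2.cvtColor(np.ascontiguousarray(im),6)
print(g[365:400,356])
# bar edge profiles near both ends, side view
for u in(310,318,375,383): print(u,g[372:402,u])
q=[(300.4,382.8),(387.8,390.4)]
P=ray('side',q,.019);print(P.round(4),P.mean(0).round(4))
E
```

```text
[ 0.51410605 -0.28415284  0.03905385] 0.001805727931219304
[[354.8 383.4]
 [355.3 379. ]
 [353.7 387.7]]
[ 54  69  69  70  68  73  68  70  72  71  70  71  70  54  58  64  60  52
  78  86  92 101 118 118 112  99 101  99 104 105 107 101 102 102 105]
310 [100  97  99  99 103 105 105 130 183 203 203 178 140 106  94 100 102 105
 110 187 211 208 208 207 206 208 206 209 211 208]
318 [ 24  30  28  27  29  30  26  25  92 184 201 200 176 134  80  36  34  39
  39  36  31  41  35  37  33  34  35  32  35  35]
375 [ 29  27  24  23  29  27  27  28  29  29  29  24  25  28  58  90 106 121
 118 115  53  26  23  24  26  27  28  26  26  22]
383 [166 104 101 105 104 102 101 107 102 101 102 102 102 101  98  79  95 105
 127 116 108 101 100 103 102 104 100 100 102 100]
[[ 0.4086 -0.2572  0.019 ]
 [ 0.5795 -0.2993  0.019 ]] [ 0.494  -0.2783  0.019 ]
```

>>> move_arm(
  targets=[
    {"dx": 0, "dy": 0, "dz": 0, "rx": 0, "ry": 0, "rz": 0},
    {"dx": 0, "dy": 0, "dz": 0, "rx": 0, "ry": 0, "rz": 0},
    {"dx": 0, "dy": 0, "dz": 0, "rx": 0, "ry": 0, "rz": 0},
    {"dx": 0, "dy": 0, "dz": 0, "rx": 0, "ry": 0, "rz": 0},
    {"dx": 0, "dy": 0, "dz": 0, "rx": 0, "ry": 0, "rz": 0},
    {"dx": 0, "dy": 0, "dz": -0.4, "rx": 0, "ry": 0, "rz": 0},
    {"dx": 0, "dy": 0, "dz": -0.4, "rx": 0, "ry": 0, "rz": 0},
    {"dx": 0, "dy": 0, "dz": -0.3, "rx": 0, "ry": 0, "rz": 0},
    {"dx": 0, "dy": 0, "dz": -0.2, "rx": 0, "ry": 0, "rz": 0},
    {"dx": 0, "dy": 0, "dz": 0, "rx": 0, "ry": 0, "rz": 0},
  ],
  claw=45,
)

```text
t: 9.0
tcp_pos: [0.5126, -0.283, 0.0038]
tool_rot: [0.117, 0.993, 0.0, -0.0]
force: [-0.7, -0.1, 0.0]
finger_gap: 0.448
gripper_force: 0.0
```

>>> move_arm(
  targets=[
    {"dx": 0, "dy": 0, "dz": 0, "rx": 0, "ry": 0, "rz": 0},
    {"dx": 0, "dy": 0, "dz": 0, "rx": 0, "ry": 0, "rz": 0},
    {"dx": 0, "dy": 0, "dz": 0, "rx": 0, "ry": 0, "rz": 0},
    {"dx": 0, "dy": 0, "dz": 0, "rx": 0, "ry": 0, "rz": 0},
    {"dx": 0, "dy": 0, "dz": 0, "rx": 0, "ry": 0, "rz": 0},
    {"dx": 0, "dy": 0, "dz": 0, "rx": 0, "ry": 0, "rz": 0},
    {"dx": 0, "dy": 0, "dz": 0, "rx": 0, "ry": 0, "rz": 0},
    {"dx": 0, "dy": 0, "dz": 0, "rx": 0, "ry": 0, "rz": 0},
    {"dx": 0, "dy": 0, "dz": 0, "rx": 0, "ry": 0, "rz": 0},
    {"dx": 0, "dy": 0, "dz": 0, "rx": 0, "ry": 0, "rz": 0},
  ],
  claw=0,
  newtons=80,
)

```text
t: 10.25
tcp_pos: [0.5128, -0.2831, 0.0044]
tool_rot: [0.117, 0.993, 0.0, -0.0]
force: [-0.3, -0.0, 0.3]
finger_gap: -0.002
gripper_force: 0.0
```

```bash
python3 - <<'E'
from h import *
s=cams.snapshot('side')[:,:,::-1]
print(sensors.sense()['finger_gap'])
cv2.imwrite('pics/m2.png',cv2.resize(s[340:430,290:400],None,fx=6,fy=6,interpolation=2))
E
```

```text
-0.00042219403505296463
```

View pics/m2.png

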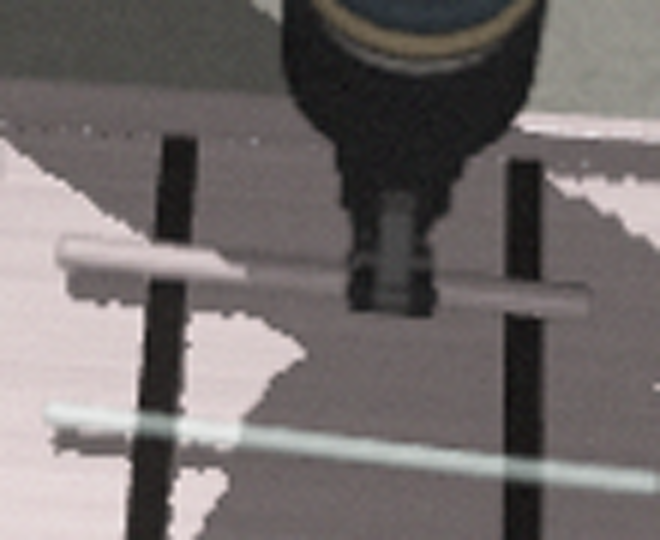

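The fingers straddle the bar at about crop (395,290), yet the gap reads shut. A slow lift will show whether the bar is actually held.

>>> move_arm(
  targets=[
    {"dx": 0, "dy": 0, "dz": 0.1, "rx": 0, "ry": 0, "rz": 0},
    {"dx": 0, "dy": 0, "dz": 0.2, "rx": 0, "ry": 0, "rz": 0},
    {"dx": 0, "dy": 0, "dz": 0.3, "rx": 0, "ry": 0, "rz": 0},
    {"dx": 0, "dy": 0, "dz": 0.3, "rx": 0, "ry": 0, "rz": 0},
    {"dx": 0, "dy": 0, "dz": 0.3, "rx": 0, "ry": 0, "rz": 0},
    {"dx": 0, "dy": 0, "dz": 0.3, "rx": 0, "ry": 0, "rz": 0},
    {"dx": 0, "dy": 0, "dz": 0.3, "rx": 0, "ry": 0, "rz": 0},
    {"dx": 0, "dy": 0, "dz": 0.2, "rx": 0, "ry": 0, "rz": 0},
    {"dx": 0, "dy": 0, "dz": 0, "rx": 0, "ry": 0, "rz": 0},
    {"dx": 0, "dy": 0, "dz": 0, "rx": 0, "ry": 0, "rz": 0},
  ],
)

```text
t: 11.55
tcp_pos: [0.5127, -0.283, 0.0542]
tool_rot: [0.117, 0.993, 0.0, -0.0]
force: [-0.4, -0.1, 0.0]
finger_gap: 0.001
gripper_force: 0.0
```

```bash
python3 - <<'E'
from h import *
im=np.ascontiguousarray(cams.snapshot('side')[:,:,::-1]);s=sensors.sense();print(s['tcp_pos'],s['finger_gap'],s['gripper_force'],s['force'])
a=cv2.resize(im[320:420,290:400],None,fx=4,fy=4,interpolation=2)
b=cv2.resize(cv2.imread('pics/side0.png')[40:115,130:210],None,fx=4,fy=5.3333,interpolation=2)
cv2.imwrite('pics/m3.png',np.hstack([a,b]))
T=np.array([.145,.608,.2]);y=np.array([.233,.973,0]);x=np.array([-.973,.233,0])
print(proj('side',[T+.0425*y,T-.0425*y,T+.0425*x,T-.0425*x]).round(1))
E
```

```text
[ 0.51266324 -0.28299029  0.05410979] -0.003968152821274614 0.0 [-0.78925462 -0.30766233  0.24446416]
[[182.7  91.2]
 [174.  105.4]
 [165.1  98. ]
 [192.   98.4]]
```

View pics/m3.png

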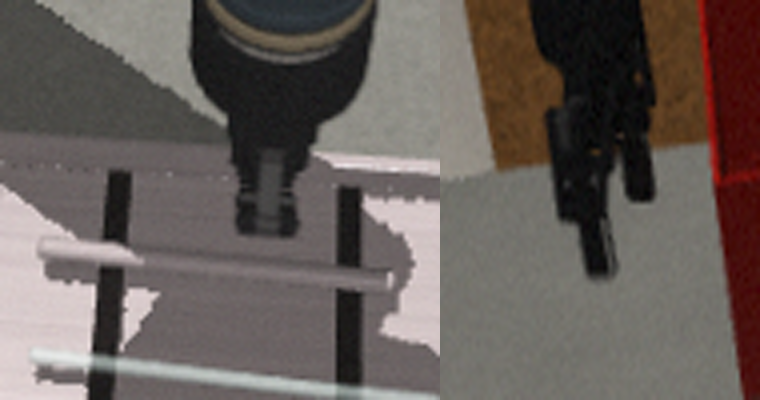

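In the left panel the bar is still on the strips and the finger bottom is at about (357,378.7) full-frame. In the right panel (start pose) the two finger tips are at about (170,90.6) and (180,77.5). All of these look higher than the reported TCP, so I'll put a number on it.

```bash
python3 - <<'E'
from h import *
from scipy.optimize import brentq
y=np.array([.233,.973,0]);x=np.array([.973,-.233,0])
def zof(xy,v):
    return brentq(lambda z:proj('side',[[xy[0],xy[1],z]])[0][1]-v,-.1,.4)
for T,o,v,n in(([.5127,-.283],[0,.0145],378.7,'z.054'),([.5128,-.2831],[0,.0145],392.5,'z.0044'),([.145,.607],[.0425,.057],90.6,'z.2 front open'),([.145,.607],[-.0425,-.057],77.5,'z.2 back open')):
    for k in o:
        p=np.array(T)-k*y[:2];print(n,k,round(zof(p,v),4))
# other known heights in the same view: bar centre v ~ (383/390) and cap top centre check
print(proj('side',[[.5705,.0915,.1408]]))
E
```

```text
z.054 0 0.0571
z.054 0.0145 0.0848
z.0044 0 -0.0027
z.0044 0.0145 0.0271
z.2 front open 0.0425 0.2488
z.2 front open 0.057 0.2567
z.2 back open -0.0425 0.2465
z.2 back open -0.057 0.2391
[[350.22080087 213.98482158]]
```

```bash
python3 - <<'E'
from h import *
y=np.array([.233,.973,0]);T=np.array([.145,.607,.213])
for n,D in(('nom',[0,0,0]),('z+.03',[0,0,.03]),('y+.028',[0,.028,0])):
    print(n,proj('top',[T+D+k*y for k in(.057,.0425,0,-.0425,-.057)]).round(1).tolist())
im=cv2.imread('pics/top0.png');g=cv2.cvtColor(im,6)
for v in range(404,446,3): print(v,''.join('#' if p<28 else '+' if p<45 else '.' for p in g[v,0:64]))
E
```

```text
nom [[4.9, 404.2], [11.2, 406.3], [30.0, 412.4], [49.1, 418.5], [55.7, 420.5]]
z+.03 [[-2.7, 406.3], [3.8, 408.5], [22.9, 414.8], [42.4, 421.0], [49.2, 423.1]]
y+.028 [[-7.6, 403.4], [-1.3, 405.5], [17.2, 411.6], [36.1, 417.7], [42.6, 419.8]]
404 ####............................................................
407 ###+............................................................
410 ###+............................................................
413 ######..........................................................
416 ######################+++.......................................
419 ############################+.......##++++++++..................
422 ###################...+#######################+.................
425 ####################.+######....+#############..................
428 ##############################################..................
431 ##############++++++++++#####################...................
434 ####################++++++++################....................
437 ########...............+#################++.....................
440 #####..................+#######+................................
443 ##+.............................................................
```

Both views agree: the real finger tips are about 25–30 mm higher than the reported TCP, so the jaws closed above the bar. I'll go lower in careful steps.

>>> move_arm(
  targets=[
    {"dx": 0, "dy": 0, "dz": 0, "rx": 0, "ry": 0, "rz": 0},
    {"dx": 0, "dy": 0, "dz": -0.2, "rx": 0, "ry": 0, "rz": 0},
    {"dx": 0, "dy": 0, "dz": -0.3, "rx": 0, "ry": 0, "rz": 0},
    {"dx": 0, "dy": 0, "dz": -0.3, "rx": 0, "ry": 0, "rz": 0},
    {"dx": 0, "dy": 0, "dz": -0.4, "rx": 0, "ry": 0, "rz": 0},
    {"dx": 0, "dy": 0, "dz": -0.4, "rx": 0, "ry": 0, "rz": 0},
    {"dx": 0, "dy": 0, "dz": -0.4, "rx": 0, "ry": 0, "rz": 0},
    {"dx": 0, "dy": 0, "dz": -0.3, "rx": 0, "ry": 0, "rz": 0},
    {"dx": 0, "dy": 0, "dz": -0.26, "rx": 0, "ry": 0, "rz": 0},
    {"dx": 0, "dy": 0, "dz": 0, "rx": 0, "ry": 0, "rz": 0},
  ],
  claw=45,
)

```text
t: 12.85
tcp_pos: [0.5126, -0.283, -0.0101]
tool_rot: [0.117, 0.993, 0.0, -0.0]
force: [1.2, -0.2, 0.2]
finger_gap: 0.447
gripper_force: 0.0
```

>>> move_arm(
  targets=[
    {"dx": 0, "dy": 0, "dz": 0, "rx": 0, "ry": 0, "rz": 0},
    {"dx": 0, "dy": 0, "dz": 0, "rx": 0, "ry": 0, "rz": 0},
    {"dx": 0, "dy": 0, "dz": 0, "rx": 0, "ry": 0, "rz": 0},
    {"dx": 0, "dy": 0, "dz": 0, "rx": 0, "ry": 0, "rz": 0},
    {"dx": 0, "dy": 0, "dz": 0, "rx": 0, "ry": 0, "rz": 0},
    {"dx": 0, "dy": 0, "dz": 0, "rx": 0, "ry": 0, "rz": 0},
    {"dx": 0, "dy": 0, "dz": 0, "rx": 0, "ry": 0, "rz": 0},
    {"dx": 0, "dy": 0, "dz": 0, "rx": 0, "ry": 0, "rz": 0},
    {"dx": 0, "dy": 0, "dz": 0, "rx": 0, "ry": 0, "rz": 0},
    {"dx": 0, "dy": 0, "dz": 0, "rx": 0, "ry": 0, "rz": 0},
  ],
  claw=0,
  newtons=30,
)

```text
t: 14.1
tcp_pos: [0.5131, -0.2833, -0.0093]
tool_rot: [0.117, 0.993, -0.0, 0.0]
force: [0.3, 1.0, 5.5]
finger_gap: 0.101
gripper_force: 28.8
```

>>> move_arm(
  targets=[
    {"dx": 0, "dy": 0, "dz": 0, "rx": 0, "ry": 0, "rz": 0},
    {"dx": 0, "dy": 0, "dz": 0, "rx": 0, "ry": 0, "rz": 0},
    {"dx": 0, "dy": 0, "dz": 0, "rx": 0, "ry": 0, "rz": 0},
    {"dx": 0, "dy": 0, "dz": 0, "rx": 0, "ry": 0, "rz": 0},
    {"dx": 0, "dy": 0, "dz": -0.1, "rx": 0, "ry": 0, "rz": 0},
    {"dx": 0, "dy": 0, "dz": -0.14, "rx": 0, "ry": 0, "rz": 0},
    {"dx": 0, "dy": 0, "dz": -0.14, "rx": 0, "ry": 0, "rz": 0},
    {"dx": 0, "dy": 0, "dz": -0.14, "rx": 0, "ry": 0, "rz": 0},
    {"dx": 0, "dy": 0, "dz": 0, "rx": 0, "ry": 0, "rz": 0},
    {"dx": 0, "dy": 0, "dz": 0, "rx": 0, "ry": 0, "rz": 0},
  ],
  claw=40,
)

```text
t: 15.35
tcp_pos: [0.5129, -0.2832, -0.0226]
tool_rot: [0.117, 0.993, -0.0, -0.0]
force: [0.2, -0.3, 0.0]
finger_gap: 0.398
gripper_force: 0.0
```

>>> move_arm(
  targets=[
    {"dx": 0, "dy": 0, "dz": 0, "rx": 0, "ry": 0, "rz": 0},
    {"dx": 0, "dy": 0, "dz": 0, "rx": 0, "ry": 0, "rz": 0},
    {"dx": 0, "dy": 0, "dz": 0, "rx": 0, "ry": 0, "rz": 0},
    {"dx": 0, "dy": 0, "dz": 0, "rx": 0, "ry": 0, "rz": 0},
    {"dx": 0, "dy": 0, "dz": 0, "rx": 0, "ry": 0, "rz": 0},
    {"dx": 0, "dy": 0, "dz": 0, "rx": 0, "ry": 0, "rz": 0},
    {"dx": 0, "dy": 0, "dz": 0, "rx": 0, "ry": 0, "rz": 0},
    {"dx": 0, "dy": 0, "dz": 0, "rx": 0, "ry": 0, "rz": 0},
    {"dx": 0, "dy": 0, "dz": 0, "rx": 0, "ry": 0, "rz": 0},
    {"dx": 0, "dy": 0, "dz": 0, "rx": 0, "ry": 0, "rz": 0},
  ],
  claw=0,
  newtons=90,
)

```text
t: 16.6
tcp_pos: [0.5131, -0.2833, -0.0222]
tool_rot: [0.117, 0.993, -0.0, 0.0]
force: [-0.3, 0.9, 5.7]
finger_gap: 0.103
gripper_force: 88.3
```

Gripped. At the grip the reported z is −0.0222 with the bar axis at 0.019, so bar height is reported z + 0.041. Next I'll lift and carry it round the far side of the stand.

>>> move_arm(
  targets=[
    {"dx": 0, "dy": 0, "dz": 0.2, "rx": 0, "ry": 0, "rz": 0},
    {"dx": 0, "dy": 0, "dz": 0.5, "rx": 0, "ry": 0, "rz": 0},
    {"dx": 0, "dy": 0, "dz": 0.7, "rx": 0, "ry": 0, "rz": 0},
    {"dx": 0, "dy": 0, "dz": 0.7, "rx": 0, "ry": 0, "rz": 0},
    {"dx": 0.6, "dy": 0.5, "dz": 0.7, "rx": 0, "ry": 0, "rz": 0},
    {"dx": 0.6, "dy": 0.5, "dz": 0.7, "rx": 0, "ry": 0, "rz": 0},
    {"dx": 0.6, "dy": 0.5, "dz": 0.7, "rx": 0, "ry": 0, "rz": 0},
    {"dx": 0.6, "dy": 0.5, "dz": 0.7, "rx": 0, "ry": 0, "rz": 0},
    {"dx": 0.6, "dy": 0.5, "dz": 0.7, "rx": 0, "ry": 0, "rz": 0},
    {"dx": 0.6, "dy": 0.5, "dz": 0.4, "rx": 0, "ry": 0, "rz": 0},
  ],
)

```text
t: 17.85
tcp_pos: [0.6039, -0.2079, 0.1296]
tool_rot: [0.117, 0.993, -0.001, 0.001]
force: [-0.5, 0.0, -1.5]
finger_gap: 0.1
gripper_force: 88.1
```

>>> move_arm(
  targets=[
    {"dx": 0.55, "dy": 1, "dz": 0, "rx": 0, "ry": 0, "rz": 0.1733},
    {"dx": 0.55, "dy": 1, "dz": 0, "rx": 0, "ry": 0, "rz": 0.1733},
    {"dx": 0.55, "dy": 1, "dz": 0, "rx": 0, "ry": 0, "rz": 0.1733},
    {"dx": 0.55, "dy": 1, "dz": 0, "rx": 0, "ry": 0, "rz": 0.1733},
    {"dx": 0.55, "dy": 1, "dz": 0, "rx": 0, "ry": 0, "rz": 0.1733},
    {"dx": 0.55, "dy": 1, "dz": 0, "rx": 0, "ry": 0, "rz": 0.1733},
    {"dx": 0.55, "dy": 1, "dz": 0, "rx": 0, "ry": 0, "rz": 0.1733},
    {"dx": 0.55, "dy": 1, "dz": 0, "rx": 0, "ry": 0, "rz": 0.1733},
    {"dx": 0.55, "dy": 1, "dz": 0, "rx": 0, "ry": 0, "rz": 0.1733},
    {"dx": 0.55, "dy": 1, "dz": 0, "rx": 0, "ry": 0, "rz": 0.1733},
  ],
)

```text
t: 19.1
tcp_pos: [0.7404, 0.043, 0.1274]
tool_rot: [-0.331, 0.943, 0.0, -0.0]
force: [0.8, 0.0, -1.7]
finger_gap: 0.102
gripper_force: 88.1
```

```bash
python3 - <<'E'
from h import *
for n in('top','side'):
    im=np.ascontiguousarray(cams.snapshot(n)[:,:,::-1]);cv2.imwrite(f'pics/k_{n}.png',im)
s=sensors.sense();print(s['t'],s['tcp_pos'],s['tool_rot'],s['finger_gap'],s['gripper_force'],np.round(s['q'],2))
p=np.array(s['tcp_pos'])+[0,0,.041];d=np.array([np.cos(.667),np.sin(.667),0])
for n in('top','side'):print(n,proj(n,[p-.11*d,p,p+.07*d]).round(1).tolist())
a=cv2.imread('pics/k_side.png')[150:330,300:500];b=cv2.imread('pics/k_top.png')[110:260,200:360]
cv2.imwrite('pics/k.png',np.hstack([cv2.resize(a,(400,360),interpolation=2),cv2.resize(b,(384,360),interpolation=2)]))
E
```

```text
19.2 [0.74121578 0.04545854 0.12743258] [-3.31834893e-01  9.43337140e-01  4.79656982e-04  6.43094933e-04] 0.09721142625857675 88.05071532726288 [-0.09  0.76  1.16  0.    1.21 -2.34]
top [[345.1, 169.5], [313.2, 129.5], [293.2, 104.7]]
side [[398.8, 236.3], [427.8, 211.4], [444.5, 197.0]]
```

View pics/k.png

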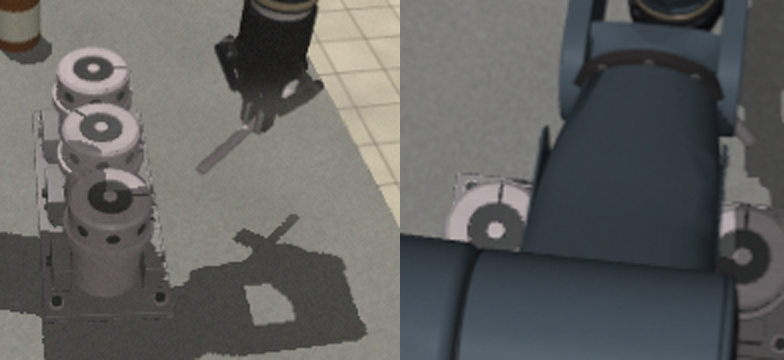

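Side view: the bar is held, with its inner end at about (402,234) and entering the jaws at about (429,211). The top view is blocked by the arm. I'll refine the end position and the bar line.

```bash
python3 - <<'E'
from h import *
g=cv2.cvtColor(cv2.imread('pics/k_side.png'),6).astype(int)
for v in range(208,242,2): print(v,g[v,390:436].tolist())
E
```

```text
208 [132, 130, 132, 133, 131, 134, 133, 133, 130, 136, 135, 131, 132, 131, 129, 132, 133, 132, 130, 133, 138, 135, 131, 134, 132, 131, 135, 133, 133, 132, 84, 65, 86, 88, 67, 62, 68, 87, 68, 90, 93, 87, 62, 64, 66, 62]
210 [128, 130, 132, 134, 133, 133, 131, 133, 131, 131, 135, 134, 130, 130, 133, 131, 131, 132, 133, 134, 134, 132, 132, 133, 131, 134, 133, 134, 130, 130, 120, 95, 88, 82, 78, 90, 103, 96, 76, 89, 94, 73, 59, 58, 61, 63]
212 [133, 132, 130, 130, 132, 132, 131, 133, 136, 128, 133, 130, 134, 132, 132, 135, 133, 134, 131, 132, 130, 130, 130, 132, 132, 133, 132, 131, 137, 133, 132, 113, 138, 107, 101, 106, 106, 80, 84, 88, 84, 59, 58, 57, 62, 60]
214 [135, 133, 132, 135, 128, 131, 128, 130, 127, 130, 133, 129, 130, 133, 133, 130, 131, 130, 132, 130, 132, 127, 131, 130, 133, 134, 133, 131, 133, 141, 123, 127, 132, 135, 109, 104, 97, 83, 85, 86, 65, 52, 54, 59, 92, 128]
216 [131, 135, 132, 128, 134, 133, 132, 133, 135, 132, 132, 132, 133, 128, 136, 131, 131, 133, 130, 135, 135, 132, 134, 134, 133, 132, 124, 106, 93, 98, 100, 104, 105, 101, 97, 117, 117, 106, 91, 87, 98, 110,
[... 2104 characters left out ...]
6 [130, 129, 134, 135, 137, 131, 134, 134, 126, 110, 101, 94, 99, 114, 130, 134, 134, 129, 134, 130, 133, 128, 132, 133, 135, 134, 133, 133, 129, 133, 129, 130, 132, 134, 135, 136, 134, 133, 137, 133, 135, 134, 133, 133, 130, 137]
238 [126, 130, 126, 132, 132, 133, 130, 132, 132, 130, 129, 128, 130, 130, 131, 129, 125, 129, 131, 131, 130, 129, 132, 131, 133, 130, 128, 127, 134, 136, 132, 131, 131, 133, 130, 131, 132, 134, 133, 135, 132, 133, 136, 133, 136, 136]
240 [127, 131, 132, 131, 133, 132, 131, 132, 130, 132, 132, 126, 131, 129, 129, 126, 126, 126, 128, 131, 129, 129, 129, 133, 132, 126, 134, 133, 126, 131, 134, 133, 132, 130, 130, 134, 132, 135, 132, 136, 132, 134, 132, 135, 133, 134]
```

>>> move_arm(
  targets=[
    {"dx": -0.145, "dy": 0.917, "dz": 0, "rx": 0, "ry": 0, "rz": -0.02},
    {"dx": -0.145, "dy": 0.917, "dz": 0, "rx": 0, "ry": 0, "rz": 0},
    {"dx": -0.145, "dy": 0.917, "dz": 0, "rx": 0, "ry": 0, "rz": 0},
    {"dx": -0.145, "dy": 0.917, "dz": 0, "rx": 0, "ry": 0, "rz": 0},
    {"dx": -0.145, "dy": 0.917, "dz": -0.38, "rx": 0, "ry": 0, "rz": 0},
    {"dx": -0.145, "dy": 0.917, "dz": -0.38, "rx": 0, "ry": 0, "rz": 0},
    {"dx": -0.145, "dy": 0.917, "dz": -0.38, "rx": 0, "ry": 0, "rz": 0},
    {"dx": 0, "dy": 0, "dz": -0.38, "rx": 0, "ry": 0, "rz": 0},
    {"dx": 0, "dy": 0, "dz": -0.38, "rx": 0, "ry": 0, "rz": 0},
    {"dx": 0, "dy": 0, "dz": 0, "rx": 0, "ry": 0, "rz": 0},
  ],
)

```text
t: 20.45
tcp_pos: [0.7144, 0.2011, 0.0784]
tool_rot: [-0.324, 0.946, 0.0, -0.001]
force: [0.3, 0.2, -1.3]
finger_gap: 0.103
gripper_force: 88.1
```

```bash
python3 - <<'E'
from h import *
im=np.ascontiguousarray(cams.snapshot('side')[:,:,::-1]);cv2.imwrite('pics/p_side.png',im)
s=sensors.sense();p=np.array(s['tcp_pos']);q=s['tool_rot']
yaw=2*np.arctan2(q[1],q[0])-np.pi
print(s['t'],p,np.degrees(yaw),s['force'],s['finger_gap'])
C=np.array([.5705,.0915]);v=p[:2]-C;d=np.array([np.cos(yaw),np.sin(yaw)])
print('radial',v@d,'lateral',d[0]*v[1]-d[1]*v[0])
g=cv2.cvtColor(im,6).astype(int);e=np.r_[p[:2]-.108*d,p[2]+.041];print(proj('side',[e,np.r_[p[:2]-.05*d,p[2]+.041]]).round(1))
for w in range(188,232,2): print(w,g[w,366:412].tolist())
E
```

```text
20.5 [0.71497949 0.20117019 0.07924455] 37.86520783553364 [ 0.04988663 -0.35655045 -1.8054024 ] 0.10297346078894265
radial 0.18137655118427076 lateral -0.002102474200595006
[[370.3 205.9]
 [385.  194.8]]
188 [124, 128, 126, 126, 124, 126, 123, 124, 124, 127, 124, 125, 126, 127, 126, 128, 125, 122, 124, 123, 128, 124, 131, 147, 162, 167, 143, 102, 89, 83, 73, 75, 58, 39, 29, 33, 41, 85, 120, 127, 128, 124, 128, 132, 130, 127]
190 [124, 125, 126, 125, 125, 125, 125, 125, 124, 129, 129, 127, 125, 125, 124, 127, 129, 128, 126, 129, 139, 164, 171, 160, 150, 131, 108, 93, 100, 99, 76, 77, 67, 65, 84, 104, 120, 128, 125, 131, 126, 126, 126, 127, 128, 129]
192 [127, 129, 128, 122, 125, 124, 123, 126, 129, 129, 128, 128, 125, 122, 126, 123, 124, 129, 157, 161, 164, 154, 136, 115, 98, 104, 110, 116, 128, 128, 124, 116, 120, 128, 129, 128, 124, 128, 127, 126, 129, 130, 133, 129, 131, 129]
194 [122, 124, 125, 125, 122, 119, 126, 126, 126, 129, 127, 127, 125, 126, 126, 125, 111, 128, 127, 115, 94, 101, 91, 106, 121, 125, 130, 127, 126, 129, 128, 130, 130, 129, 126, 128, 126, 124, 128, 131, 130, 1
[... 3350 characters left out ...]
70, 67, 69, 65, 70, 74, 85, 74, 66, 67, 67, 64, 88, 114, 120, 122]
226 [67, 77, 75, 79, 84, 84, 124, 109, 124, 121, 127, 123, 121, 124, 123, 122, 123, 122, 124, 126, 115, 122, 121, 121, 113, 104, 69, 69, 71, 67, 69, 69, 64, 62, 71, 68, 70, 67, 67, 65, 65, 71, 80, 83, 81, 84]
228 [67, 79, 83, 86, 90, 84, 125, 121, 122, 119, 123, 122, 120, 121, 125, 123, 118, 122, 121, 121, 118, 123, 123, 124, 124, 124, 123, 120, 118, 103, 65, 72, 70, 69, 67, 69, 67, 67, 68, 71, 62, 67, 65, 69, 69, 65]
230 [79, 85, 87, 87, 84, 86, 127, 122, 95, 116, 121, 121, 119, 120, 120, 120, 117, 117, 123, 122, 125, 125, 124, 122, 123, 124, 122, 123, 123, 106, 73, 69, 71, 70, 69, 71, 72, 71, 71, 67, 66, 65, 68, 66, 68, 68]
```

>>> move_arm(
  targets=[
    {"dx": -0.127, "dy": -0.0925, "dz": 0.03, "rx": 0, "ry": 0, "rz": 0},
    {"dx": -0.127, "dy": -0.0925, "dz": 0, "rx": 0, "ry": 0, "rz": 0},
    {"dx": -0.127, "dy": -0.0925, "dz": 0, "rx": 0, "ry": 0, "rz": 0},
    {"dx": -0.127, "dy": -0.0925, "dz": 0, "rx": 0, "ry": 0, "rz": 0},
    {"dx": -0.127, "dy": -0.0925, "dz": 0, "rx": 0, "ry": 0, "rz": 0},
    {"dx": -0.127, "dy": -0.0925, "dz": 0, "rx": 0, "ry": 0, "rz": 0},
    {"dx": -0.127, "dy": -0.0925, "dz": 0, "rx": 0, "ry": 0, "rz": 0},
    {"dx": -0.127, "dy": -0.0925, "dz": 0, "rx": 0, "ry": 0, "rz": 0},
    {"dx": 0, "dy": 0, "dz": 0, "rx": 0, "ry": 0, "rz": 0},
    {"dx": 0, "dy": 0, "dz": 0, "rx": 0, "ry": 0, "rz": 0},
  ],
)

```text
t: 21.75
tcp_pos: [0.6897, 0.1839, 0.0807]
tool_rot: [-0.325, 0.946, 0.0, 0.0]
force: [0.8, -0.2, -1.3]
finger_gap: 0.104
gripper_force: 88.1
```

>>> move_arm(
  targets=[
    {"dx": -0.084, "dy": -0.066, "dz": 0, "rx": 0, "ry": 0, "rz": 0},
    {"dx": -0.084, "dy": -0.066, "dz": 0, "rx": 0, "ry": 0, "rz": 0},
    {"dx": -0.084, "dy": -0.066, "dz": 0, "rx": 0, "ry": 0, "rz": 0},
    {"dx": 0, "dy": 0, "dz": 0, "rx": 0, "ry": 0, "rz": 0},
    {"dx": 0, "dy": 0, "dz": 0, "rx": 0, "ry": 0, "rz": 0},
    {"dx": 0, "dy": 0, "dz": 0, "rx": 0, "ry": 0, "rz": 0},
    {"dx": 0, "dy": 0, "dz": 0, "rx": 0, "ry": 0, "rz": 0},
    {"dx": 0, "dy": 0, "dz": 0, "rx": 0, "ry": 0, "rz": 0},
    {"dx": 0, "dy": 0, "dz": 0, "rx": 0, "ry": 0, "rz": 0},
    {"dx": 0, "dy": 0, "dz": 0, "rx": 0, "ry": 0, "rz": 0},
  ],
)

```text
t: 23.0
tcp_pos: [0.6833, 0.1789, 0.0806]
tool_rot: [-0.325, 0.946, 0.0, -0.0]
force: [-1.0, 0.5, -2.1]
finger_gap: 0.097
gripper_force: 88.1
```

```bash
cat > sw.py <<'E'
import sys,numpy as np
x,y,a0,r,a1,n=map(float,sys.argv[1:7]);C=np.array([.5705,.0915])
a=np.radians(np.linspace(a0,a1,int(n)+1));P=C+r*np.c_[np.cos(a),np.sin(a)];
print('to arc start',((P[0]-[x,y])/.025).round(3));print((np.diff(P,axis=0)/.025).round(2).tolist(),'rz',round((a1-a0)/n/30,3))
E
python3 sw.py .6833 .1789 37.9 .1355 -57.1 20
```

```text
to arc start [-0.235 -0.167]
[[0.26, -0.37], [0.23, -0.39], [0.2, -0.4], [0.16, -0.42], [0.13, -0.43], [0.09, -0.44], [0.05, -0.45], [0.02, -0.45], [-0.02, -0.45], [-0.06, -0.45], [-0.09, -0.44], [-0.13, -0.43], [-0.16, -0.42], [-0.2, -0.4], [-0.23, -0.39], [-0.26, -0.36], [-0.29, -0.34], [-0.32, -0.32], [-0.34, -0.29], [-0.37, -0.26]] rz -0.158
```

>>> move_arm(
  targets=[
    {"dx": -0.12, "dy": -0.085, "dz": 0, "rx": 0, "ry": 0, "rz": 0},
    {"dx": -0.12, "dy": -0.085, "dz": 0, "rx": 0, "ry": 0, "rz": 0},
    {"dx": 0.26, "dy": -0.37, "dz": 0, "rx": 0, "ry": 0, "rz": -0.158},
    {"dx": 0.23, "dy": -0.39, "dz": 0, "rx": 0, "ry": 0, "rz": -0.158},
    {"dx": 0.2, "dy": -0.4, "dz": 0, "rx": 0, "ry": 0, "rz": -0.158},
    {"dx": 0.16, "dy": -0.42, "dz": 0, "rx": 0, "ry": 0, "rz": -0.158},
    {"dx": 0.13, "dy": -0.43, "dz": 0, "rx": 0, "ry": 0, "rz": -0.158},
    {"dx": 0.09, "dy": -0.44, "dz": 0, "rx": 0, "ry": 0, "rz": -0.158},
    {"dx": 0.05, "dy": -0.45, "dz": 0, "rx": 0, "ry": 0, "rz": -0.158},
    {"dx": 0.02, "dy": -0.45, "dz": 0, "rx": 0, "ry": 0, "rz": -0.158},
  ],
)

```text
t: 24.25
tcp_pos: [0.7055, 0.0948, 0.0807]
tool_rot: [0.003, 1.0, 0.004, 0.0]
force: [0.2, 9.6, -1.8]
finger_gap: 0.098
gripper_force: 90.6
```

>>> move_arm(
  targets=[
    {"dx": -0.02, "dy": -0.45, "dz": 0, "rx": 0, "ry": 0, "rz": -0.158},
    {"dx": -0.06, "dy": -0.45, "dz": 0, "rx": 0, "ry": 0, "rz": -0.158},
    {"dx": -0.09, "dy": -0.44, "dz": 0, "rx": 0, "ry": 0, "rz": -0.158},
    {"dx": -0.13, "dy": -0.43, "dz": 0, "rx": 0, "ry": 0, "rz": -0.158},
    {"dx": -0.16, "dy": -0.42, "dz": 0, "rx": 0, "ry": 0, "rz": -0.158},
    {"dx": -0.2, "dy": -0.4, "dz": 0, "rx": 0, "ry": 0, "rz": -0.158},
    {"dx": -0.23, "dy": -0.39, "dz": 0, "rx": 0, "ry": 0, "rz": -0.158},
    {"dx": -0.26, "dy": -0.36, "dz": 0, "rx": 0, "ry": 0, "rz": -0.158},
    {"dx": -0.29, "dy": -0.34, "dz": -0.02, "rx": 0, "ry": 0, "rz": -0.158},
    {"dx": -0.32, "dy": -0.32, "dz": 0, "rx": 0, "ry": 0, "rz": -0.158},
  ],
)

```text
t: 25.5
tcp_pos: [0.6644, -0.0062, 0.0809]
tool_rot: [0.405, 0.914, 0.004, 0.002]
force: [5.1, 7.6, -2.9]
finger_gap: 0.102
gripper_force: 90.8
```

>>> move_arm(
  targets=[
    {"dx": -0.34, "dy": -0.29, "dz": 0, "rx": 0, "ry": 0, "rz": -0.158},
    {"dx": -0.37, "dy": -0.26, "dz": 0, "rx": 0, "ry": 0, "rz": -0.158},
    {"dx": 0, "dy": 0, "dz": 0, "rx": 0, "ry": 0, "rz": 0},
    {"dx": 0, "dy": 0, "dz": 0, "rx": 0, "ry": 0, "rz": 0},
    {"dx": 0, "dy": 0, "dz": 0, "rx": 0, "ry": 0, "rz": 0},
    {"dx": 0, "dy": 0, "dz": 0, "rx": 0, "ry": 0, "rz": 0},
    {"dx": 0, "dy": 0, "dz": 0, "rx": 0, "ry": 0, "rz": 0},
    {"dx": 0, "dy": 0, "dz": 0, "rx": 0, "ry": 0, "rz": 0},
    {"dx": 0, "dy": 0, "dz": 0, "rx": 0, "ry": 0, "rz": 0},
    {"dx": 0, "dy": 0, "dz": 0, "rx": 0, "ry": 0, "rz": 0},
  ],
)

```text
t: 26.75
tcp_pos: [0.6471, -0.0206, 0.081]
tool_rot: [0.478, 0.878, 0.004, 0.002]
force: [5.5, 6.7, -2.5]
finger_gap: 0.104
gripper_force: 90.2
```

```bash
python3 - <<'E'
from h import *
cv2.imwrite('pics/q_side.png',cams.snapshot('side')[:,:,::-1]);cv2.imwrite('pics/q_top.png',cams.snapshot('top')[:,:,::-1])
s=sensors.sense();p=np.array(s['tcp_pos']);q=s['tool_rot'];yaw=2*np.arctan2(q[1],q[0])-np.pi
print(s['t'],p,np.degrees(yaw),s['force'],s['ft_torque'],np.round(s['q'],2))
v=p[:2]-[.5705,.0915];print(np.hypot(*v),np.degrees(np.arctan2(v[1],v[0])))
# line on the middle cap, side view: dark pixels between ring and rim at z=.1405
g=cv2.cvtColor(cv2.imread('pics/q_side.png'),6).astype(float)
A=np.radians(np.arange(-180,180,3));m=np.zeros(len(A))
for r in np.arange(.030,.042,.001):
    P=np.c_[.5705+r*np.cos(A),.0915+r*np.sin(A),np.full(len(A),.1404)];uv=proj('side',P).astype(np.float32)
    m+=cv2.remap(g.astype(np.float32),uv[:,0].copy(),uv[:,1].copy(),1).ravel()/12
print([(int(np.degrees(a).round()),int(x)) for a,x in zip(A,m)])
E
```

```text
26.85 [ 0.64704887 -0.02062514  0.08098323] -57.116602955558605 [ 4.78653323  6.4592393  -3.30678865] [ 0.9601414  -0.8398594  -0.76527476] [-0.21  0.7   1.48  0.01  0.96 -0.78]
0.13576367735821906 -55.67828550179772
[(-180, 183), (-177, 184), (-174, 183), (-171, 183), (-168, 183), (-165, 182), (-162, 182), (-159, 183), (-156, 183), (-153, 182), (-150, 181), (-147, 182), (-144, 182), (-141, 181), (-138, 181), (-135, 181), (-132, 181), (-129, 180), (-126, 179), (-123, 179), (-120, 179), (-117, 179), (-114, 180), (-111, 181), (-108, 181), (-105, 182), (-102, 182), (-99, 182), (-96, 182), (-93, 181), (-90, 180), (-87, 179), (-84, 177), (-81, 176), (-78, 177), (-75, 177), (-72, 177), (-69, 177), (-66, 178), (-63, 178), (-60, 179), (-57, 180), (-54, 179), (-51, 179), (-48, 180), (-45, 179), (-42, 178), (-39, 180), (-36, 182), (-33, 183), (-30, 181), (-27, 179), (-24, 179), (-21, 179), (-18, 179), (-15, 180), (-12, 182), (-9, 182), (-6, 183), (-3, 182), (0, 183), (3, 184), (6, 184), (9, 184), (12, 186), (15, 186), (18, 186), (21, 187), (24, 186), (27, 186), (30, 186), (33, 186), (36, 186), (39, 185), (42, 178), (45, 145), (48, 117), (51, 146), (54, 178), (57, 187), (60, 187), (63, 187), (66, 187), (69, 188), (72, 188), (75, 188), (78, 188), (81, 186), (84, 187), (87, 187), (90, 187), (93, 187), (96, 187), (99, 185), (102, 186), (105, 187), (108, 186), (111, 184), (114, 184), (117, 186), (120, 188), (123, 189), (126, 189), (129, 189), (132, 190), (135, 191), (138, 190), (141, 190), (144, 189), (147, 188), (150, 187), (153, 186), (156, 186), (159, 184), (162, 184), (165, 184), (168, 183), (171, 183), (174, 183), (177, 183)]
```

The cap line is now at 48°, so the cap has turned 80° with about 54° to go. I'll back off, withdraw, and re-enter the hole at 48°.

>>> move_arm(
  targets=[
    {"dx": 0.235, "dy": 0.195, "dz": 0, "rx": 0, "ry": 0, "rz": 0.111},
    {"dx": 0.235, "dy": 0.195, "dz": 0, "rx": 0, "ry": 0, "rz": 0.111},
    {"dx": 0.235, "dy": 0.195, "dz": 0, "rx": 0, "ry": 0, "rz": 0.111},
    {"dx": 0, "dy": 0, "dz": 0, "rx": 0, "ry": 0, "rz": 0},
    {"dx": 0.23, "dy": -0.23, "dz": 0, "rx": 0, "ry": 0, "rz": 0},
    {"dx": 0.23, "dy": -0.23, "dz": 0, "rx": 0, "ry": 0, "rz": 0},
    {"dx": 0.23, "dy": -0.23, "dz": 0, "rx": 0, "ry": 0, "rz": 0},
    {"dx": 0.23, "dy": -0.23, "dz": 0, "rx": 0, "ry": 0, "rz": 0},
    {"dx": 0.23, "dy": -0.23, "dz": 0, "rx": 0, "ry": 0, "rz": 0},
    {"dx": 0.23, "dy": -0.23, "dz": 0, "rx": 0, "ry": 0, "rz": 0},
  ],
)

```text
t: 28.1
tcp_pos: [0.6965, -0.0432, 0.08]
tool_rot: [0.398, 0.917, -0.0, -0.0]
force: [0.8, -0.4, -2.5]
finger_gap: 0.101
gripper_force: 89.0
```

```bash
cat > look.py <<'E'
from h import *
import sys
im=np.ascontiguousarray(cams.snapshot('side')[:,:,::-1]);cv2.imwrite(f'pics/{sys.argv[1]}_side.png',im)
s=sensors.sense();p=np.array(s['tcp_pos']);q=s['tool_rot'];yaw=2*np.arctan2(q[1],q[0])-np.pi
d=np.array([np.cos(yaw),np.sin(yaw)]);v=p[:2]-[.5705,.0915]
print(round(s['t'],2),p.round(4),'yaw',np.degrees(yaw).round(2),'F',s['force'].round(1) if hasattr(s['force'],'round') else s['force'],'gap',round(s['finger_gap'],3),'radial',round(v@d,4),'lat',round(d[0]*v[1]-d[1]*v[0],4),'q6',round(s['q'][5],2))
g=cv2.cvtColor(im,6).astype(np.float32)
A=np.radians(np.arange(-180,180,1.));m=np.zeros(len(A))
for r in np.arange(.030,.042,.001):
    uv=proj('side',np.c_[.5705+r*np.cos(A),.0915+r*np.sin(A),np.full(len(A),.1402)]).astype(np.float32)
    m+=cv2.remap(g,uv[:,0].copy(),uv[:,1].copy(),1).ravel()/12
w=np.clip(np.median(m)-25-m,0,None);w[np.abs(A-A[m.argmin()])>.2]=0
print('cap line',np.degrees((w*A).sum()/w.sum()).round(1) if w.sum() else None,int(m.min()))
# bar axis between r=-.105..-.045 from the grip: perpendicular offset of its centre in px against the expected line
e=lambda k,o=0:np.r_[p[:2]-k*d,p[2]+.041]
for k in(.1,.085,.07,.055):
    a,b=proj('side',[e(k),e(k-.01)]);t=(b-a)/np.linalg.norm(b-a);n=np.array([-t[1],t[0]])
    o=np.arange(-8,8.1,.5);uv=(a+o[:,None]*n).astype(np.float32)
    print(k,a.round(1),n.round(2),cv2.remap(g,uv[:,0].copy(),uv[:,1].copy(),1).ravel().astype(int).tolist())
E
python3 look.py r1
```

```text
28.15 [ 0.6976 -0.0443  0.0802] yaw -46.91 F [ 1.  -1.6 -1.9] gap 0.102 radial 0.186 lat 0.0001 q6 -0.97
cap line 48.1 122
0.1 [380.  236.1] [-0.47  0.88] [133, 132, 131, 132, 134, 135, 135, 133, 134, 138, 157, 173, 178, 173, 163, 151, 138, 122, 107, 110, 121, 129, 132, 134, 133, 132, 133, 134, 133, 132, 125, 116, 106]
0.085 [385.5 239. ] [-0.47  0.88] [137, 137, 135, 135, 134, 133, 133, 133, 136, 141, 156, 171, 177, 173, 164, 152, 138, 121, 105, 104, 111, 120, 127, 131, 131, 132, 132, 133, 134, 133, 132, 132, 132]
0.07 [391. 242.] [-0.47  0.88] [138, 138, 138, 137, 135, 134, 133, 132, 134, 142, 156, 170, 176, 172, 164, 152, 138, 123, 109, 107, 116, 125, 128, 131, 132, 132, 133, 133, 133, 134, 135, 134, 133]
0.055 [396.6 245. ] [-0.47  0.88] [133, 132, 132, 133, 133, 133, 133, 133, 135, 140, 152, 168, 175, 172, 165, 153, 140, 123, 107, 101, 106, 116, 126, 134, 134, 134, 134, 133, 135, 136, 136, 135, 135]
```

```bash
python3 sw.py .6976 -.0443 -46.9 .186 48.0 14
```

```text
to arc start [-0. -0.]
[[0.61, 0.64], [0.53, 0.71], [0.44, 0.76], [0.35, 0.81], [0.25, 0.84], [0.15, 0.87], [0.04, 0.88], [-0.06, 0.88], [-0.16, 0.86], [-0.26, 0.84], [-0.36, 0.8], [-0.45, 0.75], [-0.54, 0.69], [-0.62, 0.63]] rz 0.226
```

>>> move_arm(
  targets=[
    {"dx": 0.61, "dy": 0.64, "dz": 0, "rx": 0, "ry": 0, "rz": 0.226},
    {"dx": 0.53, "dy": 0.71, "dz": 0, "rx": 0, "ry": 0, "rz": 0.226},
    {"dx": 0.44, "dy": 0.76, "dz": 0, "rx": 0, "ry": 0, "rz": 0.226},
    {"dx": 0.35, "dy": 0.81, "dz": 0, "rx": 0, "ry": 0, "rz": 0.226},
    {"dx": 0.25, "dy": 0.84, "dz": 0, "rx": 0, "ry": 0, "rz": 0.226},
    {"dx": 0.15, "dy": 0.87, "dz": 0, "rx": 0, "ry": 0, "rz": 0.226},
    {"dx": 0.04, "dy": 0.88, "dz": 0, "rx": 0, "ry": 0, "rz": 0.226},
    {"dx": -0.06, "dy": 0.88, "dz": 0, "rx": 0, "ry": 0, "rz": 0.226},
    {"dx": -0.16, "dy": 0.86, "dz": 0, "rx": 0, "ry": 0, "rz": 0.226},
    {"dx": -0.26, "dy": 0.84, "dz": 0, "rx": 0, "ry": 0, "rz": 0.226},
  ],
)

```text
t: 29.4
tcp_pos: [0.7433, 0.1603, 0.0799]
tool_rot: [-0.184, 0.983, 0.0, -0.0]
force: [1.1, -0.2, -1.2]
finger_gap: 0.102
gripper_force: 89.0
```

>>> move_arm(
  targets=[
    {"dx": -0.36, "dy": 0.8, "dz": 0, "rx": 0, "ry": 0, "rz": 0.226},
    {"dx": -0.45, "dy": 0.75, "dz": 0, "rx": 0, "ry": 0, "rz": 0.226},
    {"dx": -0.54, "dy": 0.69, "dz": 0, "rx": 0, "ry": 0, "rz": 0.226},
    {"dx": -0.62, "dy": 0.63, "dz": 0, "rx": 0, "ry": 0, "rz": 0.226},
    {"dx": 0, "dy": 0, "dz": 0, "rx": 0, "ry": 0, "rz": 0},
    {"dx": 0, "dy": 0, "dz": 0, "rx": 0, "ry": 0, "rz": 0},
    {"dx": 0, "dy": 0, "dz": 0, "rx": 0, "ry": 0, "rz": 0},
    {"dx": 0, "dy": 0, "dz": 0, "rx": 0, "ry": 0, "rz": 0},
    {"dx": 0, "dy": 0, "dz": 0, "rx": 0, "ry": 0, "rz": 0},
    {"dx": 0, "dy": 0, "dz": 0, "rx": 0, "ry": 0, "rz": 0},
  ],
)

```text
t: 30.65
tcp_pos: [0.6943, 0.231, 0.0801]
tool_rot: [-0.407, 0.913, -0.0, -0.0]
force: [-0.1, 0.5, -2.1]
finger_gap: 0.101
gripper_force: 89.0
```

```bash
python3 look.py r2
```

```text
30.7 [0.6942 0.2311 0.0801] yaw 48.03 F [-0.1 -0.6 -2.6] gap 0.099 radial 0.1865 lat 0.0014 q6 -2.24
cap line 47.9 67
0.1 [367.5 199.9] [0.74 0.67] [68, 70, 70, 70, 72, 76, 80, 83, 85, 85, 86, 88, 90, 92, 92, 92, 91, 88, 88, 90, 100, 113, 119, 120, 120, 120, 120, 120, 118, 119, 119, 119, 119]
0.085 [370.4 196.6] [0.74 0.67] [108, 120, 124, 125, 123, 123, 123, 121, 115, 104, 94, 88, 88, 89, 88, 88, 88, 88, 91, 100, 113, 119, 121, 122, 122, 123, 124, 122, 120, 120, 121, 122, 121]
0.07 [373.4 193.4] [0.74 0.67] [122, 122, 122, 121, 122, 124, 124, 123, 118, 110, 98, 89, 85, 88, 90, 91, 89, 87, 86, 96, 109, 119, 120, 119, 120, 122, 122, 123, 125, 124, 123, 122, 121]
0.055 [376.3 190.2] [0.74 0.67] [122, 123, 123, 123, 122, 123, 124, 124, 120, 112, 100, 93, 88, 87, 88, 88, 87, 85, 84, 94, 107, 120, 122, 123, 122, 123, 123, 122, 122, 122, 122, 122, 124]
```

>>> move_arm(
  targets=[
    {"dx": -0.17, "dy": -0.197, "dz": 0, "rx": 0, "ry": 0, "rz": 0},
    {"dx": -0.17, "dy": -0.197, "dz": 0, "rx": 0, "ry": 0, "rz": 0},
    {"dx": -0.17, "dy": -0.197, "dz": 0, "rx": 0, "ry": 0, "rz": 0},
    {"dx": -0.17, "dy": -0.197, "dz": 0, "rx": 0, "ry": 0, "rz": 0},
    {"dx": -0.17, "dy": -0.197, "dz": 0, "rx": 0, "ry": 0, "rz": 0},
    {"dx": -0.17, "dy": -0.197, "dz": 0, "rx": 0, "ry": 0, "rz": 0},
    {"dx": 0, "dy": 0, "dz": 0, "rx": 0, "ry": 0, "rz": 0},
    {"dx": 0, "dy": 0, "dz": 0, "rx": 0, "ry": 0, "rz": 0},
    {"dx": 0, "dy": 0, "dz": 0, "rx": 0, "ry": 0, "rz": 0},
    {"dx": 0, "dy": 0, "dz": 0, "rx": 0, "ry": 0, "rz": 0},
  ],
)

```text
t: 31.95
tcp_pos: [0.6688, 0.2013, 0.0801]
tool_rot: [-0.407, 0.913, -0.0, -0.0]
force: [0.9, -3.8, -1.5]
finger_gap: 0.098
gripper_force: 89.3
```

```bash
python3 sw.py .6602 .1918 48 .1345 -23 15
```

```text
to arc start [ 0.012 -0.014]
[[0.32, -0.31], [0.29, -0.34], [0.26, -0.36], [0.23, -0.38], [0.2, -0.4], [0.17, -0.41], [0.13, -0.42], [0.1, -0.43], [0.06, -0.44], [0.02, -0.44], [-0.01, -0.44], [-0.05, -0.44], [-0.09, -0.44], [-0.12, -0.43], [-0.16, -0.42]] rz -0.158
```

>>> move_arm(
  targets=[
    {"dx": -0.165, "dy": -0.195, "dz": 0, "rx": 0, "ry": 0, "rz": 0},
    {"dx": -0.165, "dy": -0.195, "dz": 0, "rx": 0, "ry": 0, "rz": 0},
    {"dx": 0.32, "dy": -0.31, "dz": 0, "rx": 0, "ry": 0, "rz": -0.158},
    {"dx": 0.29, "dy": -0.34, "dz": 0, "rx": 0, "ry": 0, "rz": -0.158},
    {"dx": 0.26, "dy": -0.36, "dz": 0, "rx": 0, "ry": 0, "rz": -0.158},
    {"dx": 0.23, "dy": -0.38, "dz": 0, "rx": 0, "ry": 0, "rz": -0.158},
    {"dx": 0.2, "dy": -0.4, "dz": 0, "rx": 0, "ry": 0, "rz": -0.158},
    {"dx": 0.17, "dy": -0.41, "dz": -0.01, "rx": 0, "ry": 0, "rz": -0.158},
    {"dx": 0.13, "dy": -0.42, "dz": 0, "rx": 0, "ry": 0, "rz": -0.158},
    {"dx": 0.1, "dy": -0.43, "dz": 0, "rx": 0, "ry": 0, "rz": -0.158},
  ],
)

```text
t: 33.2
tcp_pos: [0.7011, 0.1199, 0.0796]
tool_rot: [-0.085, 0.996, 0.004, -0.001]
force: [0.2, 6.4, -1.5]
finger_gap: 0.096
gripper_force: 90.2
```

>>> move_arm(
  targets=[
    {"dx": 0.06, "dy": -0.44, "dz": 0, "rx": 0, "ry": 0, "rz": -0.158},
    {"dx": 0.02, "dy": -0.44, "dz": 0, "rx": 0, "ry": 0, "rz": -0.158},
    {"dx": -0.01, "dy": -0.44, "dz": 0, "rx": 0, "ry": 0, "rz": -0.158},
    {"dx": -0.05, "dy": -0.44, "dz": 0, "rx": 0, "ry": 0, "rz": -0.158},
    {"dx": 0, "dy": 0, "dz": 0, "rx": 0, "ry": 0, "rz": 0},
    {"dx": 0, "dy": 0, "dz": 0, "rx": 0, "ry": 0, "rz": 0},
    {"dx": 0, "dy": 0, "dz": 0, "rx": 0, "ry": 0, "rz": 0},
    {"dx": 0, "dy": 0, "dz": 0, "rx": 0, "ry": 0, "rz": 0},
    {"dx": 0, "dy": 0, "dz": 0, "rx": 0, "ry": 0, "rz": 0},
    {"dx": 0, "dy": 0, "dz": 0, "rx": 0, "ry": 0, "rz": 0},
  ],
)

```text
t: 34.45
tcp_pos: [0.7035, 0.0753, 0.08]
tool_rot: [0.079, 0.997, 0.003, 0.0]
force: [3.7, 5.9, -2.0]
finger_gap: 0.101
gripper_force: 90.2
```

```bash
python3 look.py r3 | head -2
```

```text
34.5 [0.7035 0.0753 0.08  ] yaw -9.07 F [ 3.1  6.  -2.4] gap 0.1 radial 0.1339 lat 0.005 q6 -1.47
cap line -124.4 108
```

```bash
cat > line.py <<'E'
from h import *
import sys
g=cv2.cvtColor(cv2.imread(f'pics/{sys.argv[1]}_side.png'),6).astype(np.float32)
A=np.radians(np.arange(-30,40,2.));m=np.zeros(len(A))
for r in np.arange(.030,.042,.001):
    uv=proj('side',np.c_[.5705+r*np.cos(A),.0915+r*np.sin(A),np.full(len(A),.1398)]).astype(np.float32)
    m+=cv2.remap(g,uv[:,0].copy(),uv[:,1].copy(),1).ravel()/12
print(list(zip(np.degrees(A).round().astype(int).tolist(),m.astype(int).tolist())))
E
python3 line.py r3
```

```text
[(-30, 179), (-28, 180), (-26, 180), (-24, 180), (-22, 181), (-20, 181), (-18, 181), (-16, 180), (-14, 180), (-12, 179), (-10, 179), (-8, 179), (-6, 179), (-4, 179), (-2, 179), (0, 177), (2, 172), (4, 165), (6, 151), (8, 132), (10, 122), (12, 128), (14, 147), (16, 166), (18, 178), (20, 182), (22, 183), (24, 183), (26, 183), (28, 184), (30, 184), (32, 184), (34, 183), (36, 185), (38, 185)]
```

>>> move_arm(
  targets=[
    {"dx": -0.09, "dy": -0.44, "dz": 0, "rx": 0, "ry": 0, "rz": -0.158},
    {"dx": -0.12, "dy": -0.43, "dz": 0, "rx": 0, "ry": 0, "rz": -0.158},
    {"dx": -0.16, "dy": -0.42, "dz": 0, "rx": 0, "ry": 0, "rz": -0.158},
    {"dx": 0, "dy": 0, "dz": 0, "rx": 0, "ry": 0, "rz": 0},
    {"dx": 0, "dy": 0, "dz": 0, "rx": 0, "ry": 0, "rz": 0},
    {"dx": 0, "dy": 0, "dz": 0, "rx": 0, "ry": 0, "rz": 0},
    {"dx": 0, "dy": 0, "dz": 0, "rx": 0, "ry": 0, "rz": 0},
    {"dx": 0, "dy": 0, "dz": 0, "rx": 0, "ry": 0, "rz": 0},
    {"dx": 0, "dy": 0, "dz": 0, "rx": 0, "ry": 0, "rz": 0},
    {"dx": 0, "dy": 0, "dz": 0, "rx": 0, "ry": 0, "rz": 0},
  ],
)

```text
t: 35.75
tcp_pos: [0.696, 0.0444, 0.0805]
tool_rot: [0.202, 0.979, 0.005, 0.002]
force: [5.8, 8.3, -1.6]
finger_gap: 0.103
gripper_force: 91.0
```

```bash
python3 look.py r4 | head -1; python3 line.py r4
```

```text
35.8 [0.696  0.0444 0.0805] yaw -23.35 F [ 6.4  8.3 -2.3] gap 0.097 radial 0.1339 lat 0.0065 q6 -1.27
[(-30, 180), (-28, 181), (-26, 181), (-24, 182), (-22, 182), (-20, 180), (-18, 179), (-16, 178), (-14, 179), (-12, 178), (-10, 174), (-8, 169), (-6, 158), (-4, 136), (-2, 114), (0, 113), (2, 135), (4, 156), (6, 171), (8, 179), (10, 181), (12, 183), (14, 184), (16, 185), (18, 185), (20, 185), (22, 185), (24, 185), (26, 185), (28, 186), (30, 186), (32, 186), (34, 185), (36, 185), (38, 185)]
```

>>> move_arm(
  targets=[
    {"dx": -0.16, "dy": -0.4, "dz": 0, "rx": 0, "ry": 0, "rz": -0.1},
    {"dx": -0.16, "dy": -0.36, "dz": 0, "rx": 0, "ry": 0, "rz": -0.1},
    {"dx": 0, "dy": 0, "dz": 0, "rx": 0, "ry": 0, "rz": 0},
    {"dx": 0, "dy": 0, "dz": 0, "rx": 0, "ry": 0, "rz": 0},
    {"dx": 0, "dy": 0, "dz": 0, "rx": 0, "ry": 0, "rz": 0},
    {"dx": 0, "dy": 0, "dz": 0, "rx": 0, "ry": 0, "rz": 0},
    {"dx": 0, "dy": 0, "dz": 0, "rx": 0, "ry": 0, "rz": 0},
    {"dx": 0, "dy": 0, "dz": 0, "rx": 0, "ry": 0, "rz": 0},
    {"dx": 0, "dy": 0, "dz": 0, "rx": 0, "ry": 0, "rz": 0},
    {"dx": 0, "dy": 0, "dz": 0, "rx": 0, "ry": 0, "rz": 0},
  ],
)

```text
t: 37.05
tcp_pos: [0.6896, 0.0309, 0.0809]
tool_rot: [0.255, 0.967, 0.01, 0.002]
force: [8.5, 20.7, -2.5]
finger_gap: 0.099
gripper_force: 95.7
```

```bash
python3 look.py r5 | head -1; python3 line.py r5
```

```text
37.1 [0.6896 0.0308 0.0809] yaw -29.57 F [ 9.1 19.9 -2.3] gap 0.098 radial 0.1335 lat 0.006 q6 -1.19
[(-30, 182), (-28, 182), (-26, 183), (-24, 182), (-22, 182), (-20, 181), (-18, 180), (-16, 180), (-14, 181), (-12, 181), (-10, 175), (-8, 169), (-6, 158), (-4, 136), (-2, 113), (0, 116), (2, 145), (4, 169), (6, 181), (8, 183), (10, 183), (12, 183), (14, 184), (16, 185), (18, 186), (20, 187), (22, 187), (24, 186), (26, 186), (28, 187), (30, 188), (32, 187), (34, 186), (36, 185), (38, 185)]
```

```bash
python3 - <<'E'
from h import *
im=cv2.imread('pics/r5_side.png');g=cv2.cvtColor(im,6).astype(np.float32)
cv2.imwrite('pics/r5c.png',cv2.resize(im[160:280,310:410],None,fx=5,fy=5,interpolation=2))
A=np.radians(np.arange(-40,40,1.))
for c in((.5816,.2007),(.5708,.0913),(.5601,-.0181)):
    m=np.zeros(len(A))
    for r in np.arange(.030,.042,.001):
        uv=proj('side',np.c_[c[0]+r*np.cos(A),c[1]+r*np.sin(A),np.full(len(A),.14)]).astype(np.float32)
        m+=cv2.remap(g,uv[:,0].copy(),uv[:,1].copy(),1).ravel()/12
    w=np.clip(np.median(m)-30-m,0,None);print(c,np.degrees((w*A).sum()/w.sum()),m.min())
E
```

```text
(0.5816, 0.2007) 0.9242800040983916 134.278076171875
(0.5708, 0.0913) -1.3836871773010098 110.95922756195068
(0.5601, -0.0181) -1.2319019201933832 60.618896484375
```

View pics/r5c.png

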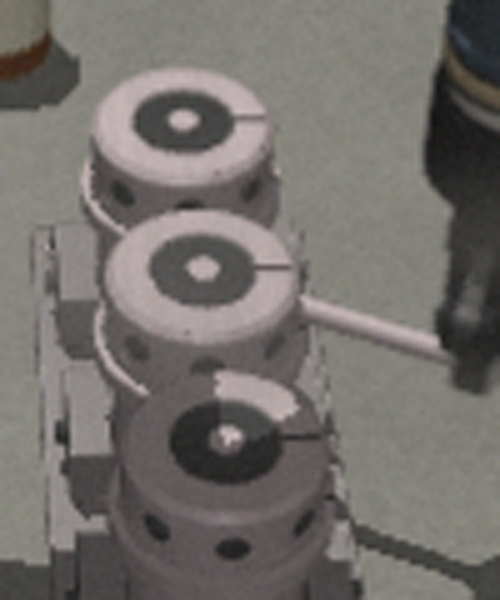

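The middle cap's line (crop 250–290,268) is parallel to the home lines on the two fixed outer caps, with apparent angles of −1.4° against −1.2° and 0.9°. The force rose from about 10 to 22 N with no further turn, so the cap is home. I'll back off and withdraw.

>>> move_arm(
  targets=[
    {"dx": 0.117, "dy": 0.292, "dz": 0, "rx": 0, "ry": 0, "rz": 0.1275},
    {"dx": 0.117, "dy": 0.292, "dz": 0, "rx": 0, "ry": 0, "rz": 0.1275},
    {"dx": 0.117, "dy": 0.292, "dz": 0, "rx": 0, "ry": 0, "rz": 0.1275},
    {"dx": 0.117, "dy": 0.292, "dz": 0, "rx": 0, "ry": 0, "rz": 0.1275},
    {"dx": 0, "dy": 0, "dz": 0, "rx": 0, "ry": 0, "rz": 0},
    {"dx": 0, "dy": 0, "dz": 0, "rx": 0, "ry": 0, "rz": 0},
    {"dx": 0, "dy": 0, "dz": 0, "rx": 0, "ry": 0, "rz": 0},
    {"dx": 0, "dy": 0, "dz": 0, "rx": 0, "ry": 0, "rz": 0},
    {"dx": 0, "dy": 0, "dz": 0, "rx": 0, "ry": 0, "rz": 0},
    {"dx": 0, "dy": 0, "dz": 0, "rx": 0, "ry": 0, "rz": 0},
  ],
)

```text
t: 38.35
tcp_pos: [0.6998, 0.0561, 0.0806]
tool_rot: [0.124, 0.992, 0.006, 0.002]
force: [6.1, 11.4, -2.2]
finger_gap: 0.098
gripper_force: 94.6
```

```bash
python3 look.py r6 | head -1; python3 line.py r6
```

```text
38.4 [0.6998 0.0561 0.0806] yaw -14.18 F [ 6.5 11.5 -2.3] gap 0.098 radial 0.1341 lat -0.0026 q6 -1.41
[(-30, 182), (-28, 181), (-26, 180), (-24, 180), (-22, 180), (-20, 180), (-18, 179), (-16, 178), (-14, 179), (-12, 178), (-10, 173), (-8, 169), (-6, 159), (-4, 138), (-2, 117), (0, 119), (2, 142), (4, 165), (6, 177), (8, 181), (10, 181), (12, 181), (14, 182), (16, 183), (18, 183), (20, 184), (22, 185), (24, 185), (26, 186), (28, 186), (30, 187), (32, 186), (34, 185), (36, 185), (38, 184)]
```

>>> move_arm(
  targets=[
    {"dx": 0.05, "dy": 0.2, "dz": 0, "rx": 0, "ry": 0, "rz": 0.04},
    {"dx": 0.05, "dy": 0.2, "dz": 0, "rx": 0, "ry": 0, "rz": 0.04},
    {"dx": 0.05, "dy": 0.18, "dz": 0, "rx": 0, "ry": 0, "rz": 0.04},
    {"dx": 0, "dy": 0, "dz": 0, "rx": 0, "ry": 0, "rz": 0},
    {"dx": 0, "dy": 0, "dz": 0, "rx": 0, "ry": 0, "rz": 0},
    {"dx": 0, "dy": 0, "dz": 0, "rx": 0, "ry": 0, "rz": 0},
    {"dx": 0, "dy": 0, "dz": 0, "rx": 0, "ry": 0, "rz": 0},
    {"dx": 0, "dy": 0, "dz": 0, "rx": 0, "ry": 0, "rz": 0},
    {"dx": 0, "dy": 0, "dz": 0, "rx": 0, "ry": 0, "rz": 0},
    {"dx": 0, "dy": 0, "dz": 0, "rx": 0, "ry": 0, "rz": 0},
  ],
)

```text
t: 39.65
tcp_pos: [0.7006, 0.0657, 0.0796]
tool_rot: [0.09, 0.996, 0.002, -0.001]
force: [0.7, 6.4, -2.0]
finger_gap: 0.102
gripper_force: 90.4
```

```bash
python3 look.py r7; python3 line.py r7
```

```text
39.7 [0.7006 0.0657 0.0796] yaw -10.32 F [ 1.4  5.8 -1.8] gap 0.103 radial 0.1326 lat -0.0021 q6 -1.46
cap line -1.4 105
0.1 [363.6 221.2] [-0.02  1.  ] [101, 134, 159, 166, 171, 171, 171, 172, 172, 171, 170, 171, 171, 171, 171, 171, 168, 164, 158, 148, 140, 138, 132, 120, 109, 101, 94, 90, 87, 83, 79, 77, 75]
0.085 [369.9 221.3] [-0.02  1.  ] [89, 89, 85, 78, 80, 88, 96, 106, 111, 114, 116, 118, 122, 126, 122, 111, 104, 98, 103, 114, 109, 94, 81, 67, 70, 83, 89, 91, 93, 94, 95, 97, 96]
0.07 [376.2 221.5] [-0.02  1.  ] [128, 129, 129, 128, 129, 131, 127, 124, 143, 164, 167, 168, 159, 149, 131, 112, 104, 96, 109, 124, 128, 131, 131, 130, 129, 128, 128, 128, 128, 127, 128, 128, 128]
0.055 [382.5 221.6] [-0.02  1.  ] [128, 129, 129, 129, 128, 128, 129, 135, 154, 169, 173, 174, 167, 157, 136, 118, 103, 95, 103, 111, 121, 129, 129, 129, 127, 126, 127, 127, 126, 126, 125, 125, 126]
[(-30, 179), (-28, 179), (-26, 179), (-24, 179), (-22, 179), (-20, 179), (-18, 178), (-16, 178), (-14, 178), (-12, 178), (-10, 173), (-8, 168), (-6, 157), (-4, 134), (-2, 110), (0, 109), (2, 129), (4, 149), (6, 165), (8, 176), (10, 180), (12, 182), (14, 183), (16, 183), (18, 183), (20, 183), (22, 184), (24, 185), (26, 185), (28, 186), (30, 187), (32, 185), (34, 184), (36, 184), (38, 184)]
```

>>> move_arm(
  targets=[
    {"dx": 0, "dy": 0.07, "dz": 0, "rx": 0, "ry": 0, "rz": 0.02},
    {"dx": 0, "dy": 0.07, "dz": 0, "rx": 0, "ry": 0, "rz": 0.02},
    {"dx": 0.25, "dy": -0.024, "dz": 0, "rx": 0, "ry": 0, "rz": 0},
    {"dx": 0.25, "dy": -0.024, "dz": 0, "rx": 0, "ry": 0, "rz": 0},
    {"dx": 0.25, "dy": -0.024, "dz": 0, "rx": 0, "ry": 0, "rz": 0},
    {"dx": 0.25, "dy": -0.024, "dz": 0, "rx": 0, "ry": 0, "rz": 0},
    {"dx": 0.25, "dy": -0.024, "dz": 0, "rx": 0, "ry": 0, "rz": 0},
    {"dx": 0.25, "dy": -0.024, "dz": 0, "rx": 0, "ry": 0, "rz": 0},
    {"dx": 0.25, "dy": -0.024, "dz": 0, "rx": 0, "ry": 0, "rz": 0},
    {"dx": 0.25, "dy": -0.024, "dz": 0, "rx": 0, "ry": 0, "rz": 0},
  ],
)

```text
t: 40.95
tcp_pos: [0.752, 0.0626, 0.0799]
tool_rot: [0.078, 0.997, -0.0, -0.0]
force: [0.1, 0.3, -1.6]
finger_gap: 0.102
gripper_force: 89.1
```

```bash
python3 look.py r8; python3 line.py r8
```

```text
41.0 [0.7531 0.0625 0.08  ] yaw -8.96 F [ 1.5  0.2 -2.1] gap 0.104 radial 0.1849 lat -0.0002 q6 -1.48
cap line -84.3 108
0.1 [385.5 220.5] [-0.01  1.  ] [130, 129, 130, 131, 132, 132, 132, 132, 143, 155, 164, 173, 169, 165, 150, 134, 118, 102, 99, 98, 112, 126, 129, 130, 131, 131, 131, 130, 131, 131, 129, 127, 128]
0.085 [391.8 220.5] [-0.01  1.  ] [129, 130, 131, 133, 133, 133, 132, 132, 138, 145, 160, 174, 170, 166, 150, 135, 121, 106, 101, 97, 112, 128, 130, 132, 135, 137, 136, 134, 134, 134, 133, 132, 133]
0.07 [398.1 220.6] [-0.01  1.  ] [132, 132, 131, 130, 129, 128, 129, 130, 137, 144, 159, 172, 169, 165, 153, 140, 122, 105, 101, 99, 113, 125, 128, 131, 131, 130, 130, 130, 130, 131, 131, 130, 129]
0.055 [404.4 220.6] [-0.01  1.  ] [132, 132, 132, 132, 131, 131, 131, 133, 138, 145, 157, 167, 169, 167, 153, 138, 121, 107, 102, 102, 114, 125, 128, 130, 131, 131, 131, 131, 130, 129, 131, 132, 132]
[(-30, 183), (-28, 183), (-26, 183), (-24, 182), (-22, 182), (-20, 182), (-18, 181), (-16, 181), (-14, 181), (-12, 180), (-10, 175), (-8, 170), (-6, 160), (-4, 139), (-2, 117), (0, 114), (2, 132), (4, 151), (6, 167), (8, 178), (10, 182), (12, 184), (14, 185), (16, 186), (18, 187), (20, 187), (22, 187), (24, 187), (26, 188), (28, 188), (30, 188), (32, 188), (34, 187), (36, 187), (38, 187)]
```

>>> move_arm(
  targets=[
    {"dx": 0, "dy": -1, "dz": 0.65, "rx": 0, "ry": 0, "rz": -0.05},
    {"dx": 0, "dy": -1, "dz": 0.65, "rx": 0, "ry": 0, "rz": -0.05},
    {"dx": 0, "dy": -1, "dz": 0.65, "rx": 0, "ry": 0, "rz": -0.05},
    {"dx": -0.7, "dy": -1, "dz": 0, "rx": 0, "ry": 0, "rz": 0},
    {"dx": -0.7, "dy": -1, "dz": 0, "rx": 0, "ry": 0, "rz": 0},
    {"dx": -0.7, "dy": -1, "dz": 0, "rx": 0, "ry": 0, "rz": 0},
    {"dx": -0.7, "dy": -1, "dz": 0, "rx": 0, "ry": 0, "rz": 0},
    {"dx": -0.7, "dy": -1, "dz": 0, "rx": 0, "ry": 0, "rz": 0},
    {"dx": -0.7, "dy": -1, "dz": 0, "rx": 0, "ry": 0, "rz": 0},
    {"dx": -0.7, "dy": -1, "dz": 0, "rx": 0, "ry": 0, "rz": 0},
  ],
)

```text
t: 42.25
tcp_pos: [0.6285, -0.19, 0.1303]
tool_rot: [0.118, 0.993, -0.0, 0.001]
force: [-0.5, 0.1, -2.3]
finger_gap: 0.102
gripper_force: 89.1
```

>>> move_arm(
  targets=[
    {"dx": -0.58, "dy": -0.47, "dz": 0, "rx": 0, "ry": 0, "rz": 0},
    {"dx": -0.58, "dy": -0.47, "dz": 0, "rx": 0, "ry": 0, "rz": 0},
    {"dx": -0.58, "dy": -0.47, "dz": 0, "rx": 0, "ry": 0, "rz": 0},
    {"dx": -0.58, "dy": -0.47, "dz": 0, "rx": 0, "ry": 0, "rz": 0},
    {"dx": -0.58, "dy": -0.47, "dz": -0.6, "rx": 0, "ry": 0, "rz": 0},
    {"dx": -0.58, "dy": -0.47, "dz": -0.6, "rx": 0, "ry": 0, "rz": 0},
    {"dx": -0.58, "dy": -0.47, "dz": -0.6, "rx": 0, "ry": 0, "rz": 0},
    {"dx": -0.58, "dy": -0.47, "dz": -0.6, "rx": 0, "ry": 0, "rz": 0},
    {"dx": 0, "dy": 0, "dz": -0.6, "rx": 0, "ry": 0, "rz": 0},
    {"dx": 0, "dy": 0, "dz": 0, "rx": 0, "ry": 0, "rz": 0},
  ],
)

```text
t: 43.5
tcp_pos: [0.5126, -0.2804, 0.0525]
tool_rot: [0.117, 0.993, 0.001, -0.001]
force: [0.4, 0.2, -1.7]
finger_gap: 0.101
gripper_force: 89.1
```

```bash
python3 look.py r9 | head -1
```

```text
43.55 [ 0.5134 -0.2807  0.0532] yaw -13.43 F [ 0.3 -0.3 -1.3] gap 0.101 radial 0.0309 lat -0.3753 q6 -2.03
```

>>> move_arm(
  targets=[
    {"dx": 0, "dy": -0.1, "dz": -0.5, "rx": 0, "ry": 0, "rz": 0},
    {"dx": 0, "dy": 0, "dz": -0.5, "rx": 0, "ry": 0, "rz": 0},
    {"dx": 0, "dy": 0, "dz": -0.5, "rx": 0, "ry": 0, "rz": 0},
    {"dx": 0, "dy": 0, "dz": -0.5, "rx": 0, "ry": 0, "rz": 0},
    {"dx": 0, "dy": 0, "dz": -0.4, "rx": 0, "ry": 0, "rz": 0},
    {"dx": 0, "dy": 0, "dz": -0.3, "rx": 0, "ry": 0, "rz": 0},
    {"dx": 0, "dy": 0, "dz": -0.2, "rx": 0, "ry": 0, "rz": 0},
    {"dx": 0, "dy": 0, "dz": -0.09, "rx": 0, "ry": 0, "rz": 0},
    {"dx": 0, "dy": 0, "dz": 0, "rx": 0, "ry": 0, "rz": 0},
    {"dx": 0, "dy": 0, "dz": 0, "rx": 0, "ry": 0, "rz": 0},
  ],
)

```text
t: 44.8
tcp_pos: [0.5134, -0.2838, -0.0207]
tool_rot: [0.117, 0.993, -0.0, 0.0]
force: [-0.1, -0.1, -1.5]
finger_gap: 0.105
gripper_force: 89.1
```

>>> move_arm(
  targets=[
    {"dx": 0, "dy": 0, "dz": -0.04, "rx": 0, "ry": 0, "rz": 0},
    {"dx": 0, "dy": 0, "dz": 0, "rx": 0, "ry": 0, "rz": 0},
    {"dx": 0, "dy": 0, "dz": -0.03, "rx": 0, "ry": 0, "rz": 0},
    {"dx": 0, "dy": 0, "dz": 0, "rx": 0, "ry": 0, "rz": 0},
    {"dx": 0, "dy": 0, "dz": 0, "rx": 0, "ry": 0, "rz": 0},
    {"dx": 0, "dy": 0, "dz": 0, "rx": 0, "ry": 0, "rz": 0},
    {"dx": 0, "dy": 0, "dz": 0, "rx": 0, "ry": 0, "rz": 0},
    {"dx": 0, "dy": 0, "dz": 0, "rx": 0, "ry": 0, "rz": 0},
    {"dx": 0, "dy": 0, "dz": 0, "rx": 0, "ry": 0, "rz": 0},
    {"dx": 0, "dy": 0, "dz": 0, "rx": 0, "ry": 0, "rz": 0},
  ],
)

```text
t: 46.05
tcp_pos: [0.5132, -0.2837, -0.0223]
tool_rot: [0.117, 0.993, -0.0, 0.0]
force: [-1.4, 0.1, 5.4]
finger_gap: 0.1
gripper_force: 90.0
```

>>> move_arm(
  targets=[
    {"dx": 0, "dy": 0, "dz": 0, "rx": 0, "ry": 0, "rz": 0},
    {"dx": 0, "dy": 0, "dz": 0, "rx": 0, "ry": 0, "rz": 0},
    {"dx": 0, "dy": 0, "dz": 0, "rx": 0, "ry": 0, "rz": 0},
    {"dx": 0, "dy": 0, "dz": 0, "rx": 0, "ry": 0, "rz": 0},
    {"dx": 0, "dy": 0, "dz": 0, "rx": 0, "ry": 0, "rz": 0},
    {"dx": 0, "dy": 0, "dz": 0, "rx": 0, "ry": 0, "rz": 0},
    {"dx": 0, "dy": 0, "dz": 0.3, "rx": 0, "ry": 0, "rz": 0},
    {"dx": 0, "dy": 0, "dz": 0.5, "rx": 0, "ry": 0, "rz": 0},
    {"dx": 0, "dy": 0, "dz": 0.8, "rx": 0, "ry": 0, "rz": 0},
    {"dx": 0, "dy": 0, "dz": 0.8, "rx": 0, "ry": 0, "rz": 0},
  ],
  claw=40,
)

```text
t: 47.3
tcp_pos: [0.5133, -0.2838, 0.0387]
tool_rot: [0.117, 0.993, -0.0, 0.0]
force: [-0.0, -0.4, 0.2]
finger_gap: 0.404
gripper_force: 0.0
```

>>> move_arm(
  targets=[
    {"dx": 0, "dy": 0, "dz": 0.8, "rx": 0, "ry": 0, "rz": 0},
    {"dx": 0, "dy": 0.5, "dz": 0.8, "rx": 0, "ry": 0, "rz": 0},
    {"dx": 0, "dy": 1, "dz": 0.8, "rx": 0, "ry": 0, "rz": 0},
    {"dx": -0.2, "dy": 1, "dz": 0.8, "rx": 0, "ry": 0, "rz": 0},
    {"dx": -0.2, "dy": 1, "dz": 0.8, "rx": 0, "ry": 0, "rz": 0},
    {"dx": -0.4, "dy": 1, "dz": 0.5, "rx": 0, "ry": 0, "rz": 0},
    {"dx": -0.4, "dy": 1, "dz": 0, "rx": 0, "ry": 0, "rz": 0},
    {"dx": -0.4, "dy": 0.7, "dz": 0, "rx": 0, "ry": 0, "rz": 0},
    {"dx": 0, "dy": 0, "dz": 0, "rx": 0, "ry": 0, "rz": 0},
    {"dx": 0, "dy": 0, "dz": 0, "rx": 0, "ry": 0, "rz": 0},
  ],
)

```text
t: 48.55
tcp_pos: [0.4739, -0.1293, 0.1499]
tool_rot: [0.117, 0.993, -0.0, 0.001]
force: [-0.6, 0.6, -0.6]
finger_gap: 0.401
gripper_force: 0.0
```

```bash
python3 look.py r10 | head -1; python3 line.py r10 | cut -c 150-330; python3 - <<'E'
from h import *
a=cv2.imread('pics/r10_side.png');b=cams.snapshot('top')[:,:,::-1]
cv2.imwrite('pics/fin.png',np.hstack([cv2.resize(a[100:480,230:440],(332,600),interpolation=2),cv2.resize(np.ascontiguousarray(b[150:350,200:560])[:,:],(460,256),interpolation=2) if 0 else cv2.copyMakeBorder(cv2.resize(np.ascontiguousarray(b[150:350,200:560]),(460,256)),0,344,0,0,0)]))
E
```

```text
48.6 [ 0.4739 -0.1296  0.1498] yaw -13.48 F [ 0.3 -0.2  1.1] gap 0.398 radial -0.0424 lat -0.2375 q6 -1.83
163), (-4, 141), (-2, 118), (0, 115), (2, 134), (4, 153), (6, 171), (8, 182), (10, 187), (12, 188), (14, 189), (16, 189), (18, 190), (20, 190), (22, 190), (24, 190), (26, 191), (28,
```

View pics/fin.png

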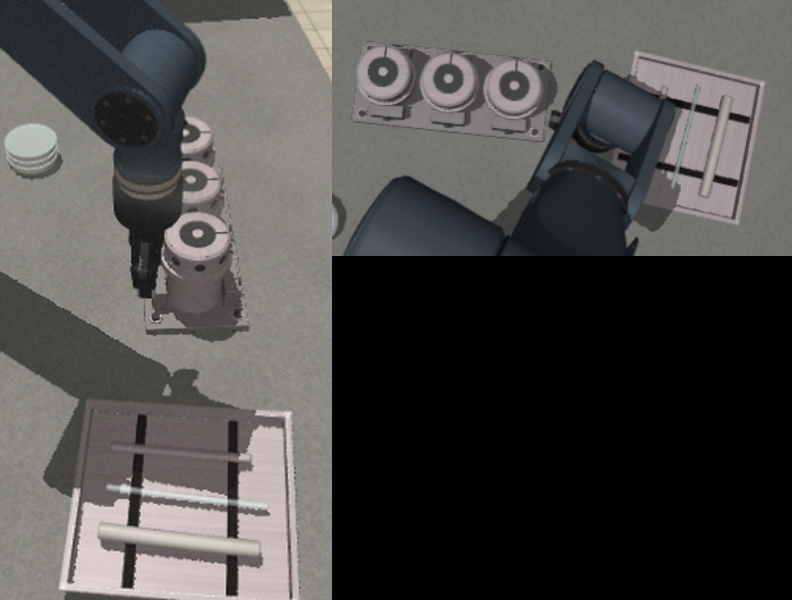

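The final view shows the bar on the strips (left panel, 110–250,455) with both other rods in place. The three cap lines are parallel, and the gripper is clear. Handing in.

```bash
python3 -c "
from station import order
print(order.sign_off())"
```

```text
the job is handed in; nothing more can be done
None
```

The middle cap is screwed fully home, with its line parallel to those on the two fixed home caps and the force rising at the stop. The bar is back in the tray with the other two rods, and the job was handed in at about 49 s; sign-off gave no verdict.

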